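Load and index the tube-welding turntable

ROBOT

A 6-joint arm with a two-finger parallel gripper is mounted at the origin on the work surface. World frame = base frame: x ahead of the robot, y to its left, z up, the work surface at z = 0. Lengths are in mm, angles in degrees, forces in N, time in s.
With the tool pointing down it reaches from about 300 to 825 mm from the base axis. Payload 5.4 kg.
Tool frame: the origin (TCP) lies between the finger pads; the fingertips stand 19 mm ahead of it and the grasp point (between the pads) is the TCP (robot.nose_length is the distance from the TCP to the fingertips, in mm); y points along the fingers, z is the direction in which the jaws open and shut, and the axes are right-handed (so a half turn about y gives the same grasp; the last joint's range is limited). The gripper opens to 92 mm and grips with 3 to 60 N. Pads are 20 mm wide; open, the fingers measure 128 mm over their backs; the gripper's body (75 mm by 189 mm) begins 69 mm behind the grasp point.
Start: joints at [54.597, 9.076, 91.501, -0, 79.423, -12.038], TCP at [228.047, 527.826, 233.601] pointing down, gripper open.
Joint ranges: [-166.64, 166.64], [-54.1, 131.32], [10.49, 154.53], [-73.88, 253.88], [9.74, 151.15], [-171.62, 171.62]. Speed limits (degrees/s): [147.25, 147.25, 180, 180, 180, 180].

INTERFACE

Orientations are given as a 3x3 rotation matrix whose columns are the frame's x, y, z axes.
In Python, from station import robot gives the robot as it stands.
- The arm moves only by the shell command python3 -m jog 'ROWS' [FORCE]. ROWS is JSON, a list that holds one entry, the list of rows, each a list of 7 numbers: the shift along the tool's x, y, z in cm, then the turn, a rotation vector about the tool's x, y, z in degrees, then the opening, from 0 (shut) to 1 (fully open). In form: [[[tx, ty, tz, rx, ry, rz, hand], ...]]. A call has 1 to 12 rows; each row shifts and turns the commanded pose from where the row before left it, along the tool's axes as they then stand; what a row does not reach is not made up. A row lasts 1/10 s, in which the tool goes at most 50 mm and 8.59 degrees, less where a joint would pass 70% of its speed; a pose out of reach is approached as far as the arm can. A call is refused whole if a number of a shift passes 5 or a number of a turn 8.59, either way. A call with a gripper value outside its range is refused whole. The fingers move at their own pace and stop on an object; FORCE is the grip in N (left out, the last holds). Time passes only in rows, so rows that do not move let the fingers close. It gives the time, the measured TCP pose, the force and the opening at its end, in the units of the state.
- robot.get_obs(): the state, without advancing time (a new reading comes with each control period).
- robot.capture(name): name is "scene" or "side" or "wrist"; returns a dict with "image" (384x512x3 uint8, red, green, blue), "range_z" (384x512 float32, mm along the optical axis (not along the pixel's ray), 0 where there is no reading), "fx", "fy", "cx", "cy" (pixels), "view" (4x4, takes a point from world to camera coordinates); the wrist camera has in their place "hand_eye" (4x4, takes a point from camera to tool coordinates, whose origin is the TCP and whose axes are the tool frame's). Camera axes: x right, y down, z forward; pixel columns grow to the right and rows downward; lengths in mm; the calibration is good to about 2 mm. A picture is of the moment at which its call begins: read the wrist's pose just before it.
- robot.sign_off(): hands the job in, once; it reports no verdict.
The state is a dict: "t": time; "qpos": joint angles; "qvel": joint speeds; "joint_efforts": joint torques, N m; "ee_pos": TCP position; "tool_rot": TCP orientation; "contact_force": force on the tool from outside, world axes, zero at the start; "wrist_torque": the same for the moment, N m; "finger_gap": finger opening in mm.
Only numpy, scipy, OpenCV 4.12 (cv2) and the standard library are available. Lean on these libraries where they do the work, as an engineer would, in place of code of your own. Each camera call takes 0.05 s, during which the arm holds its last target.

TASK

Load the welding turntable: lay two of the tubes from the stock rack in its two pairs of angle-iron cradles, set the notched aluminium spacer on them with its fin up, lay every remaining tube in the spacer's own cradles, and stand one chock flat on the spacer plate between the fin and each upper tube, all centred lengthwise. When everything is stacked and chocked, pull the spring index ring up, swing the loaded turntable anticlockwise (seen from above) to the other notch and let the ring drop fully home. Keep the tubes off the bench top, leave any spare chock, and do not disturb the other things on the bench.

Things in the scene. Friction and masses are not known exactly. Their poses are not given: they have to be found in the camera images.
- tube1: Plain steel tube, 40 mm diameter, 180 mm long, about 0.35 kg. Origin at its centre, its x axis is the tube's axis. Three or four are present; they start in the grooves of the stock rack, 70 mm apart, axes parallel, centres about 41 mm above the bench; fingers have 30 mm between neighbours.
- tube2: Plain steel tube, 40 mm diameter, 180 mm long, about 0.35 kg. Origin at its centre, its x axis is the tube's axis. Three or four are present; they start in the grooves of the stock rack, 70 mm apart, axes parallel, centres about 41 mm above the bench; fingers have 30 mm between neighbours.
- tube3: Plain steel tube, 40 mm diameter, 180 mm long, about 0.35 kg. Origin at its centre, its x axis is the tube's axis. Three or four are present; they start in the grooves of the stock rack, 70 mm apart, axes parallel, centres about 41 mm above the bench; fingers have 30 mm between neighbours.
- tube4: Plain steel tube, 40 mm diameter, 180 mm long, about 0.35 kg. Origin at its centre, its x axis is the tube's axis. Three or four are present; they start in the grooves of the stock rack, 70 mm apart, axes parallel, centres about 41 mm above the bench; fingers have 30 mm between neighbours.
- spacer: Loose aluminium spacer, 0.55 kg: plate 134 (x) x 176 (y) mm, angle-iron Vs below (go over the lower tubes) and above (cradles for upper tubes), all at y = +52 and -52 mm; either end may lead. Origin: centre of its underside, where the lower irons end; z up, x along the tubes. Plate top at 28 mm; seated on two tubes its origin is 44 mm above cradle, 10 mm above the tubes' centres.
- fin (a point): Grip point of the spacer, 56 mm above its origin: inside the fin (14 mm thick along the spacer's y, 100 mm long along x, 45 mm tall) that rises from the middle of the plate; 17 mm below the fin's top edge.
- chock1: Chock: steel foot 60 (x) x 22 (y) x 22 mm with a wooden handle 26 (x) x 12 (y) mm rising from its middle to 86 mm above the base, 0.22 kg. Origin: centre of the underside, z up. It stands somewhere on the bench.
- chock2: Second chock, the same as chock1.
- cradle (a point): Middle of the turntable's round top face (disc diameter 230 mm, 36 mm above the bench), on the turning axis. Turns with the table: x runs along the cradles, y across them, z up.
- low_a (a point): Where the centre of a tube lies when seated in the turntable's cradle at y = +52 mm; the cradle is two short 90 degree angle-iron Vs at x = -50 and +50 mm, 30 mm long, leaving the middle 70 mm of the tube free for fingers. 34 mm above cradle. Axes as cradle.
- low_b (a point): The same for the cradle at y = -52 mm.
- up_a (a point): Where the centre of a tube lies when seated in the spacer's upper cradle at its y = +52 mm (60 mm above the spacer's origin), same angle irons as below. Axes as spacer.
- up_b (a point): The same at the spacer's y = -52 mm.
- seat_a (a point): Where the underside centre of the chock for the tube in up_a stands: on the spacer's plate, 19.5 mm from the fin's middle plane, chock's x along the spacer's x. The free gap between fin and tube there is about 27 mm for the chock's 22 mm. Axes as spacer.
- seat_b (a point): The same for the tube in up_b.
- index_ring (a point): Top bar of the upright steel pull ring of the index plunger, 108 mm above the bench when home, 170 mm from the turning axis on an arm of the turntable. The ring is 10 mm thick, 38 mm high and wide, in the plane through the turning axis: fingers close on it along the tangent. Pull it straight up to free the pin; held up, it also serves to swing the table.
- plunger (a joint): Plunger lift in m: 0 home in a notch, 0.022 fully pulled. Spring pulls it down with 5 N at home and 10 N at full lift. The pin is clear of the notches above 0.013; let go between notches it rests on the sector at about 0.012 and the table still turns until it drops in.
- turntable (a joint): Turntable angle in rad, anticlockwise from above positive. Notches at 0 (loading, where it starts) and 0.70 (welding), about 0.02 rad of play each way. Turns stiffly, about 2 to 4 N at the ring, and stays where left.
- hammer: Chipping hammer lying to the right of the bench; leave it alone.
- brush: Wire brush lying at the far side; leave it alone.
- jar: Squat grey jar, 64 mm wide, 65 mm tall, beyond the rack; leave it alone.
- nozzle: Small copper nozzle, 26 mm wide, 55 mm tall, standing between the robot and the turntable; leave it alone.
- magnet: Grey welding magnet, 70 mm long, 50 mm tall, beyond the turntable; leave it alone.
- coupon: Flat steel coupon near the robot's left; leave it alone.
Things that resemble listed ones, but are neither listed nor needed, are in the scene too. Leave any green or red look-alike of the tube2 alone.

How it is judged:
By the outcome, as a careful person would: the job done as asked, in the order asked, and still so for the second after the job is handed in, with the robot touching nothing.
Of tube1, tube2, tube3, tube4 only 3 to 4 are there at a start; the rules pass over those that are not, and their reading is None.
At some moment in a run one of chock1, chock2 may be knocked a few centimetres aside while the robot is not near it.
It also fails if it takes over 210 s, if anything falls off the work surface, if the arm or the gripper's body presses on something with over 40 N, if the wrist force passes 120 N, or if a joint passes its speed limit or range.

## Working session

There is one attempt and no reset: what is moved stays moved. The work goes in short steps, Python scripts to look and compute and a shell command to move; the robot and the scene stay as the last step left them, time stands still between calls to the robot, and variables do not carry over. Pictures are saved under pics/ and viewed, and the job is handed in when it is done.

I'll start by looking at the state and the camera views.

```bash
ls -la; mkdir -p pics; python3 - <<'E'
from station import robot
import cv2, numpy as np
o=robot.get_obs()
for k,v in o.items(): print(k, np.round(v,3).tolist())
print(robot.nose_length)
for n in ["scene","side","wrist"]:
    c=robot.capture(n)
    np.savez(f"pics/{n}0.npz",**{k:v for k,v in c.items()})
    cv2.imwrite(f"pics/{n}0.png",c["image"][:,:,::-1])
    print(n,c["fx"],c["fy"],c["cx"],c["cy"]); print(np.round(c.get("view",c.get("hand_eye")),4).tolist())
print(robot.get_obs()['t'])
E
```

```text
total 12
drwxr-xr-x  3 agent agent 4096 Dec  7 06:46 .
drwxr-xr-x 23 root  root  4096 Dec  7 06:45 ..
drwxr-xr-x  2 agent agent 4096 Dec  7 06:46 pics
t 0.0
qpos [54.598, 9.113, 91.571, -0.003, 79.422, -12.039]
qvel [0.014, -0.045, -0.027, 0.131, 0.131, -0.002]
joint_efforts [-0.0, -38.558, -32.21, 0.07, 0.038, -0.0]
ee_pos [227.717, 527.346, 232.62]
tool_rot [[0.918, -0.001, 0.397], [-0.397, -0.002, 0.918], [-0.0, -1.0, -0.002]]
contact_force [-0.328, -0.014, -0.218]
wrist_torque [0.023, -0.006, 0.024]
finger_gap 91.869
19.0
scene 360.9449669629592 360.9449669629592 259.05812553749456 192.99645351022278
[[-0.8632, 0.5049, 0.003, 439.7565], [0.2763, 0.4773, -0.8342, -78.6924], [-0.4226, -0.7192, -0.5515, 1478.9289], [0.0, 0.0, 0.0, 1.0]]
side 371.04255699045603 371.04255699045603 250.1667453555314 186.28682534820305
[[0.9958, -0.0906, 0.0128, -509.6471], [-0.0522, -0.6777, -0.7335, 122.1147], [0.0752, 0.7297, -0.6796, 1383.2593], [0.0, 0.0, 0.0, 1.0]]
wrist 331.6007400054059 331.6007400054059 255.06746816401196 195.68576622571211
[[0.0008, 0.9624, 0.2715, -76.819], [-0.0007, -0.2715, 0.9624, -151.502], [1.0, -0.001, 0.0005, -0.2474], [0.0, 0.0, 0.0, 1.0]]
0.15
```

View pics/scene0.png

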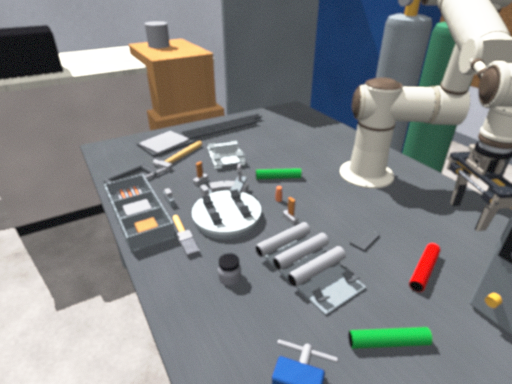

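View pics/side0.png

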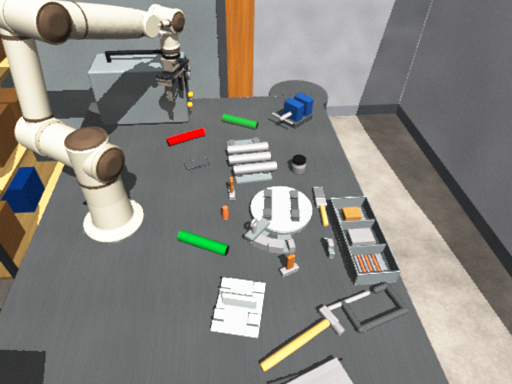

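View pics/wrist0.png

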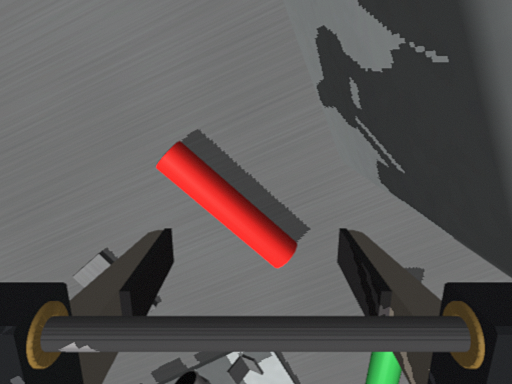

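```bash
cat > h.py <<'E'
import numpy as np, cv2
from station import robot
def grab(n):
    o=robot.get_obs(); c=robot.capture(n)
    if n=="wrist":
        T=np.eye(4); T[:3,:3]=o["tool_rot"]; T[:3,3]=o["ee_pos"]
        c["c2w"]=T@np.array(c["hand_eye"])
    else: c["c2w"]=np.linalg.inv(c["view"])
    return c
def load(f):
    c=dict(np.load(f)); 
    c["c2w"]=np.linalg.inv(c["view"]) if "view" in c else None
    return c
def cloud(c):
    z=c["range_z"]; v,u=np.mgrid[0:z.shape[0],0:z.shape[1]]
    P=np.stack([(u-c["cx"])/c["fx"]*z,(v-c["cy"])/c["fy"]*z,z],-1)
    W=P@c["c2w"][:3,:3].T+c["c2w"][:3,3]
    W[z<=0]=np.nan
    return W
def proj(c,p):
    p=np.atleast_2d(p); M=np.linalg.inv(c["c2w"]); q=p@M[:3,:3].T+M[:3,3]
    return np.stack([q[:,0]/q[:,2]*c["fx"]+c["cx"],q[:,1]/q[:,2]*c["fy"]+c["cy"]],-1)
def ray(c,uv,zp):
    uv=np.atleast_2d(uv); d=np.stack([(uv[:,0]-c["cx"])/c["fx"],(uv[:,1]-c["cy"])/c["fy"],np.ones(len(uv))],-1)@c["c2w"][:3,:3].T
    o=c["c2w"][:3,3]; s=(zp-o[2])/d[:,2]
    return o+d*s[:,None]
def crop(c,name,x0,y0,x1,y1,s=4):
    im=c["image"][y0:y1,x0:x1,::-1]
    cv2.imwrite(f"pics/{name}.png",cv2.resize(im,None,fx=s,fy=s,interpolation=cv2.INTER_CUBIC))
E
python3 - <<'E'
from h import *
a=load("pics/scene0.npz"); b=load("pics/side0.npz")
crop(a,"scene_z",140,130,380,330,3); crop(b,"side_z",170,120,350,345,3)
for n,c in (("scene",a),("side",b)):
    W=cloud(c)
    im=c["image"].astype(int)
    R,G,B=im[...,0],im[...,1],im[...,2]
    # orange-ish
    m=((R>150)&(G<150)&(G>60)&(B<80)).astype(np.uint8)
    k,l,s,ce=cv2.connectedComponentsWithStats(m)
    for i in range(1,k):
        if s[i,4]>15:
            w=W[l==i]; print(n,"orange",ce[i].round(1),s[i,4],np.nanmedian(w,0).round(1),np.nanmax(w[:,2]).round(1))
    m=(np.abs(W[...,2])<400)
    print(n,'table z median',np.nanmedian(W[...,2][(np.abs(W[...,2])<15)]))
E
```

```text
scene orange [407.2  10.2] 29 [-592.6 -452.8  523.2] 537.9
scene orange [179.7 113.3] 171 [  387.3 -1214.9   -81. ] -71.9
scene orange [491.7 302. ] 85 [279.8 671.   80.5] 89.1
scene table z median 1.6402811359006932
side orange [239.6  46.5] 2516 [ 565.4 1324.   103.3] 428.4
side orange [ 2.2 70. ] 38 [-667.   911.7  176.4] 179.8
side orange [  7.7 163.1] 103 [-696.9  635.8 -206.7] -195.3
side orange [ 27.5 158.9] 99 [-920.8 1161.  -587.6] -227.6
side orange [ 45.1 170. ] 244 [-753.7 1048.6 -588.9] -573.6
side orange [231.1 185.2] 22 [444.2  83.5  63. ] 88.4
side orange [  1.3 203.5] 19 [-720.4  476.5 -337. ] -328.4
side orange [ 25.1 239. ] 307 [-691.   425.7 -588.8] -574.1
side orange [225.3 213.4] 60 [415.5 -32.6  28.6] 56.5
side orange [ 20.1 216. ] 23 [-778.3  618.8 -587.5] -580.9
side orange [352.4 217.9] 34 [879.  -94.2  32.8] 40.9
side orange [290.2 262. ] 60 [ 612.7 -288.3   61.8] 84.4
side orange [  3.1 271.3] 77 [-729.9  227.2 -588.7] -578.7
side table z median 0.14875004877410447
```

View pics/scene_z.png

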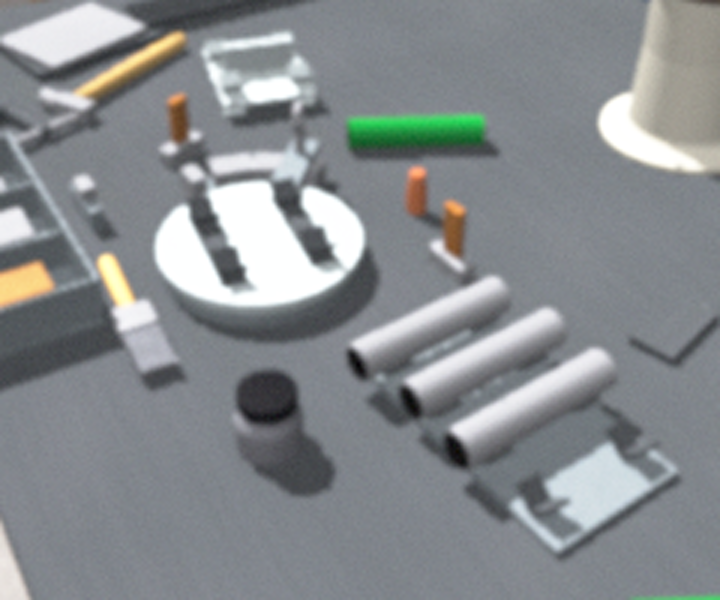

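View pics/side_z.png

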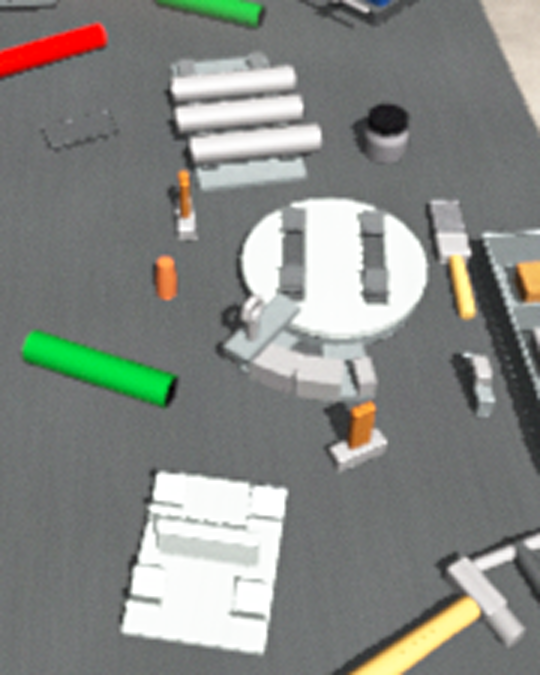

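```bash
python3 - <<'E'
from h import *
for n in ("side","scene"):
    c=load(f"pics/{n}0.npz"); W=cloud(c)
    # top-down map x 300..800, y -450..350 ; 1px=1mm -> scale
    H=np.zeros((400,400,3),np.uint8); Z=np.full((400,400),-1e9)
    w=W.reshape(-1,3); im=c["image"].reshape(-1,3)
    ok=np.isfinite(w).all(1)&(w[:,2]>-20)&(w[:,2]<200)
    w=w[ok]; im=im[ok]
    order=np.argsort(w[:,2])
    for p,col in zip(w[order],im[order]):
        i=int((400-p[1])/2); j=int((p[0]-200)/2)
        if 0<=i<400 and 0<=j<400: cv2.circle(H,(j,i),1,tuple(int(x) for x in col[::-1]),-1)
    cv2.imwrite(f"pics/top_{n}.png",cv2.resize(H,(600,600)))
E
```

```text
(no output)
```

View pics/top_side.png

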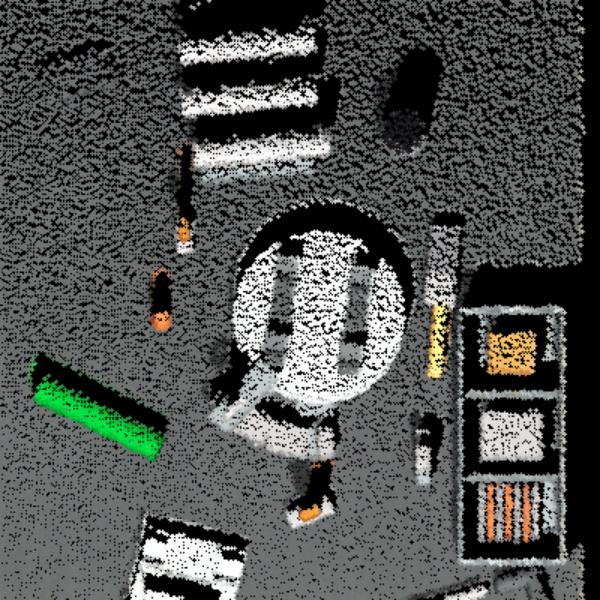

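View pics/top_scene.png

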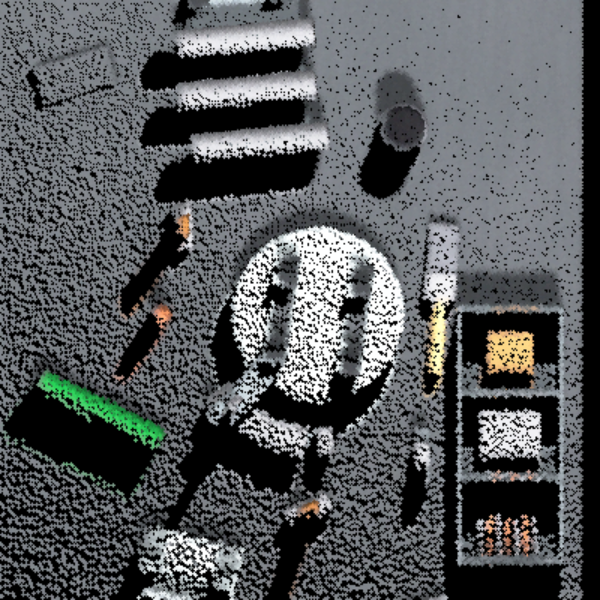

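```bash
python3 -m jog '[[[4.4,-0.75,-1.66,0,0,0,0.57],[4.4,-0.75,-1.66,0,0,0,0.57],[4.4,-0.75,-1.66,0,0,0,0.57],[4.4,-0.75,-1.66,0,0,0,0.57],[4.4,-0.75,-1.66,0,0,0,0.57],[4.4,-0.75,-1.66,0,0,0,0.57],[4.4,-0.75,-1.66,0,0,0,0.57],[4.4,-0.75,-1.66,0,0,0,0.57],[0,0,0,0,-7.5,0,0.57],[0,0,0,0,-7.5,0,0.57],[0,0,0,0,-7.5,0,0.57],[0,0,0,0,-7.5,0,0.57]]]' 30
cat >> h.py <<'E'
def show(n,name,s=1.5):
    c=grab(n); np.savez(f"pics/{name}.npz",**c)
    cv2.imwrite(f"pics/{name}.png",cv2.resize(c["image"][:,:,::-1],None,fx=s,fy=s)); return c
def loadw(f): return dict(np.load(f"pics/{f}.npz"))
def st():
    o=robot.get_obs(); R=np.array(o["tool_rot"]); 
    print("t",round(o["t"],2),"p",np.round(o["ee_pos"],1),"zang",round(np.degrees(np.arctan2(R[1,2],R[0,2])),2),"ydir",np.round(R[:,1],4),"F",np.round(o["contact_force"],1),"gap",round(o["finger_gap"],1),"q",np.round(o["qpos"],1))
    return o
def to(p,zang=None):
    "shift in tool axes (cm) from measured pose to p, with ang change about tool y"
    o=robot.get_obs(); R=np.array(o["tool_rot"]); d=R.T@(np.array(p)-o["ee_pos"])/10
    za=np.degrees(np.arctan2(R[1,2],R[0,2]))
    print("d tool cm",np.round(d,2), "ry" , None if zang is None else round(-((zang-za+180)%360-180),2))
    # shift after turning
    if zang is not None:
        a=np.radians(zang); z=np.array([np.cos(a),np.sin(a),0]); y=np.array([0,0,-1.]); x=np.cross(y,z)
        R2=np.stack([x,y,z],1); print("after turn d", np.round(R2.T@(np.array(p)-o["ee_pos"])/10,2))
E
python3 - <<'E'
from h import *
st(); show("wrist","w1")
E
```

```text
t: 1.35
ee_pos: [498.5, 266.1, 293.1]
tool_rot: [[0.993, -0.001, -0.12], [0.12, -0.0, 0.993], [-0.001, -1.0, -0.0]]
contact_force: [-0.9, -0.3, -0.5]
finger_gap: 52.6
t 1.35 p [498.5 266.1 293.1] zang 96.92 ydir [-8.e-04 -2.e-04 -1.e+00] F [-0.9 -0.3 -0.5] gap 52.6 q [ 15.8   5.7  88.5   0.   85.9 -81.1]
```

View pics/w1.png

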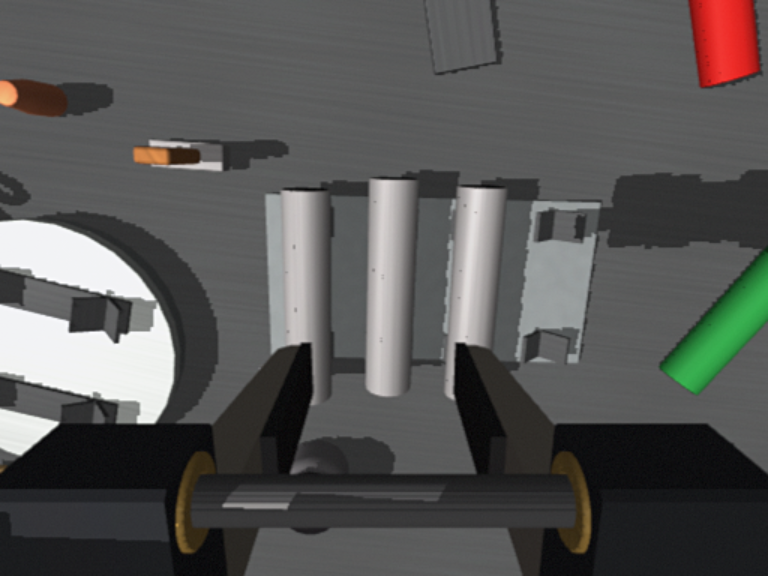

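```bash
cat >> h.py <<'E'
def tubefit(P):
    "P Nx3 points on upper surface of a horizontal tube -> centre, axis angle, length, top z"
    xy=P[:,:2]; m=xy.mean(0); u,s,vt=np.linalg.svd(xy-m,full_matrices=False); a=vt[0]; a=a*np.sign(a[np.argmax(abs(a))])
    n=np.array([-a[1],a[0]])
    for it in range(2):
        t=(xy-m)@a; d=(xy-m)@n
        # circle fit in (d, z) with slope of d with t : least squares d,z: d^2+z^2 = 2 d d0 + 2 z z0 + c, d0 linear in t
        A=np.stack([2*d,2*d*t,2*P[:,2],np.ones(len(t))],1); 
        from scipy.optimize import least_squares
        f=lambda q: np.hypot(d-q[0]-q[1]*t,P[:,2]-q[2])-20
        q=least_squares(f,[0,0,np.percentile(P[:,2],95)-20],loss="soft_l1",f_scale=1).x
        m=m+n*q[0]; th=np.arctan(q[1]); a=np.array([a[0]*np.cos(th)-a[1]*np.sin(th),a[0]*np.sin(th)+a[1]*np.cos(th)]); n=np.array([-a[1],a[0]])
    t=(xy-m)@a; lo,hi=np.percentile(t,[0.3,99.7])
    c=m+a*(lo+hi)/2
    return dict(c=np.round([c[0],c[1],q[2]],1),ang=round(np.degrees(np.arctan2(a[1],a[0])),2),L=round(hi-lo,1),n=len(t),res=round(np.std(f(q)),2))
E
python3 - <<'E'
from h import *
for name in ("w1","scene0","side0"):
    c=loadw(name)
    if "c2w" not in c: c["c2w"]=np.linalg.inv(c["view"])
    W=cloud(c); im=c["image"].astype(int); sat=im.max(-1)-im.min(-1)
    m=(W[...,2]>43)&(W[...,2]<70)&(W[...,0]>400)&(W[...,0]<680)&(W[...,1]>150)&(W[...,1]<400)&(sat<40)&(im.max(-1)>70)
    k,l,s,ce=cv2.connectedComponentsWithStats(m.astype(np.uint8))
    for i in range(1,k):
        if s[i,4]>150: print(name,ce[i].round(),tubefit(W[l==i]))
E
```

```text
w1 [260. 189.] {'c': array([528.7, 276.7,  41.4]), 'ang': np.float64(5.44), 'L': np.float64(178.0), 'n': 4176, 'res': np.float64(0.65)}
w1 [317. 180.] {'c': array([525.5, 346.8,  41.4]), 'ang': np.float64(5.44), 'L': np.float64(176.3), 'n': 3524, 'res': np.float64(0.65)}
w1 [204. 184.] {'c': array([545.2, 207.9,  41.4]), 'ang': np.float64(5.45), 'L': np.float64(178.3), 'n': 3245, 'res': np.float64(0.68)}
scene0 [284. 237.] {'c': array([547.6, 206.8,  42.4]), 'ang': np.float64(5.35), 'L': np.float64(179.6), 'n': 641, 'res': np.float64(1.67)}
scene0 [302. 249.] {'c': array([529.7, 275.2,  42.4]), 'ang': np.float64(5.48), 'L': np.float64(182.0), 'n': 706, 'res': np.float64(1.61)}
scene0 [317. 264.] {'c': array([528.4, 345.3,  42.3]), 'ang': np.float64(5.47), 'L': np.float64(180.0), 'n': 785, 'res': np.float64(1.59)}
side0 [247. 147.] {'c': array([529.7, 344.5,  41. ]), 'ang': np.float64(5.43), 'L': np.float64(180.6), 'n': 278, 'res': np.float64(2.98)}
side0 [249. 157.] {'c': array([531.8, 274.8,  40.9]), 'ang': np.float64(6.11), 'L': np.float64(179.9), 'n': 300, 'res': np.float64(2.92)}
side0 [255. 167.] {'c': array([548.2, 206. ,  40.8]), 'ang': np.float64(5.56), 'L': np.float64(179.3), 'n': 331, 'res': np.float64(2.87)}
```

```bash
python3 -m jog '[[[1.44,-0.3,-3.71,0,0,0,0.57],[1.44,-0.3,-3.71,0,0,0,0.57],[1.44,-0.3,-3.71,0,0,0,0.57],[1.44,-0.3,-3.71,0,0,0,0.57],[1.44,-0.3,-3.71,0,0,0,0.57],[1.44,-0.3,-3.71,0,0,0,0.57],[1.44,-0.3,-3.71,0,0,0,0.57],[0,0,0,0,8.5,0,0.57],[0,0,0,0,8.5,0,0.57],[0,0,0,0,8.5,0,0.57],[0,0,0,0,8.5,0,0.57],[0,0,0,0,8.5,0,0.57]]]' 30
python3 -m jog '[[[0,0,0,0,8.5,0,0.57],[0,0,0,0,8.5,0,0.57],[0,0,0,0,8.5,0,0.57],[0,0,0,0,8.5,0,0.57],[0,0,0,0,8.5,0,0.57],[0,0,0,0,8.5,0,0.57],[0,0,0,0,0,0,0.57],[0,0,0,0,0,0,0.57]]]' 30
python3 - <<'E'
from h import *
st(); show("wrist","w2")
E
```

```text
t: 2.6
ee_pos: [628.5, 20.0, 314.1]
tool_rot: [[0.805, -0.001, 0.593], [-0.593, 0.0, 0.805], [-0.001, -1.0, -0.0]]
contact_force: [0.6, -0.6, 0.8]
finger_gap: 52.4
t: 3.4
ee_pos: [628.5, 20.1, 314.3]
tool_rot: [[0.057, -0.001, 0.998], [-0.998, 0.0, 0.057], [-0.0, -1.0, -0.001]]
contact_force: [0.3, -0.0, 0.5]
finger_gap: 52.4
t 3.4 p [628.5  20.1 314.3] zang 3.27 ydir [-5.e-04  1.e-04 -1.e+00] F [ 0.3 -0.   0.5] gap 52.4 q [ -9.2  14.9  75.8   0.   89.4 -12.4]
```

View pics/w2.png

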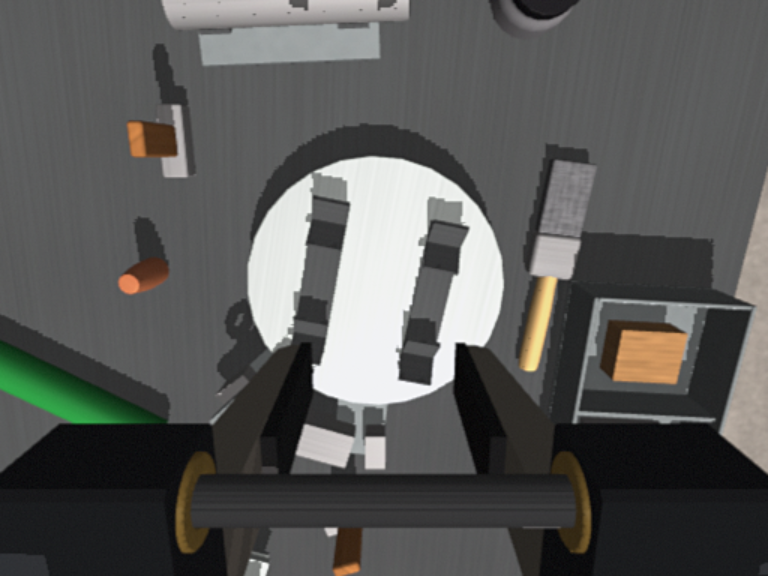

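```bash
python3 - <<'E'
from h import *
from scipy.optimize import least_squares
c=loadw("w2"); W=cloud(c); im=c["image"].astype(int)
cx0=np.array([629,-20])
r=np.hypot(W[...,0]-cx0[0],W[...,1]-cx0[1])
white=(im.min(-1)>170)&(r<140)
d=W[white&(np.abs(W[...,2]-36)<5)]
print("disc z",np.median(d[:,2]),len(d))
# disc edge: contour of disc mask (z>25), take outer boundary by ray onto z
zt=np.median(d[:,2])
m=((W[...,2]>zt-6)&(r<135)).astype(np.uint8)
m[275:]=0
cn=max(cv2.findContours(m,cv2.RETR_EXTERNAL,cv2.CHAIN_APPROX_NONE)[0],key=len)[:,0]
P=ray(c,cn,zt)[:,:2]
ok=(cn[:,1]<225)
f=lambda q:np.hypot(P[ok,0]-q[0],P[ok,1]-q[1])-q[2]
q=least_squares(f,[629,-20,115],loss="soft_l1",f_scale=0.5).x; print("circle",q, np.std(f(q)))
# irons
mi=((W[...,2]>zt+8)&(r<112)).astype(np.uint8); mi[235:]=0
k,l,s,ce=cv2.connectedComponentsWithStats(mi)
for i in range(1,k):
    if s[i,4]>60:
        w=W[l==i]; print(ce[i].round(),s[i],"mean",w.mean(0).round(1),"zmax",np.percentile(w[:,2],98).round(1), cv2.minAreaRect(w[:,:2].astype(np.float32)))
crop(c,"w2z",150,90,350,270,4)
E
```

```text
disc z 36.3030921683347 15168
circle [624.00329849 -18.95794995 113.31339034] 0.40521479011455913
[220. 139.] [208 130  26  19 354] mean [583.3  50.6  53.7] zmax 60.9 ((583.1560668945312, 49.18053436279297), (21.174057006835938, 29.97726821899414), 82.21635437011719)
[217. 157.] [204 146  27  22 412] mean [580.1  27.7  53.3] zmax 60.7 ((580.0889282226562, 27.928462982177734), (20.51186180114746, 30.242250442504883), 81.22868347167969)
[299. 155.] [286 146  28  19 338] mean [682.1  37.   54.1] zmax 60.9 ((682.2266845703125, 36.08612060546875), (19.72199249267578, 30.030359268188477), 81.35921478271484)
[295. 173.] [282 162  25  22 400] mean [678.9  13.6  53.4] zmax 60.8 ((679.0734252929688, 13.652887344360352), (19.97004508972168, 29.973812103271484), 82.80274963378906)
[207. 217.] [196 210  23  15 235] mean [569.1 -51.3  54.3] zmax 61.0 ((568.7481079101562, -52.51222229003906), (19.68182373046875, 30.160457611083984), 80.86724090576172)
[202. 230.] [183 223  35  12 265] mean [581.3 -24.5 165. ] zmax 304.4 ((576.4862060546875, -21.416419982910156), (108.87157440185547, 30.039981842041016), 78.28546142578125)
[280. 230.] [269 224  25  11 203] mean [666.7 -64.1  55.4] zmax 61.3 ((667.6019897460938, -65.8022689819336), (18.329395294189453, 30.038522720336914), 84.60606384277344)
[314. 232.] [304 228  25   7 123] mean [658.9  31.5 300.1] zmax 304.3 ((659.9288940429688, 31.732646942138672), (12.349350929260254, 3.1287903785705566), 8.15936279296875)
```

View pics/w2z.png

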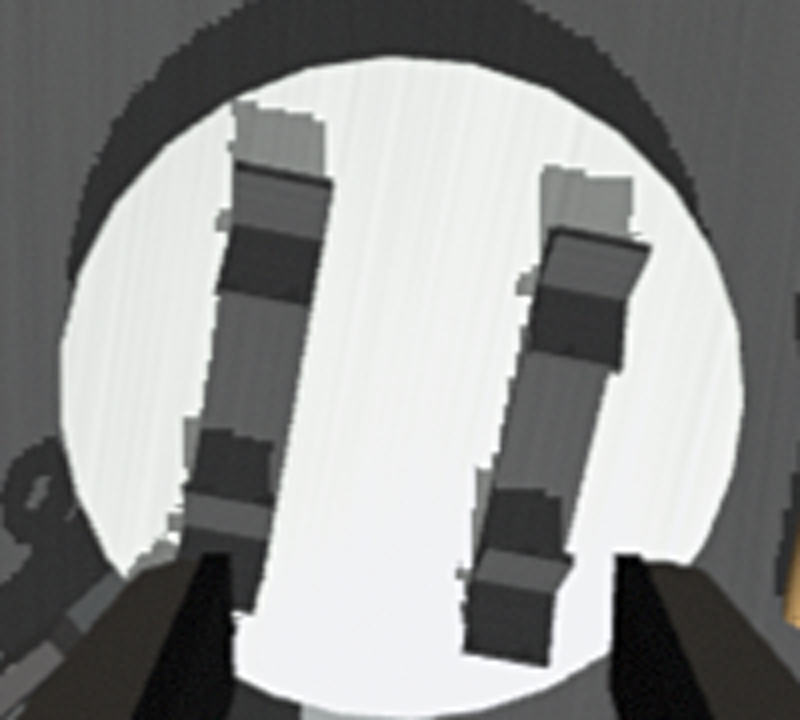

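```bash
python3 -m jog '[[[0,0,0,0,-7.9,0,0.57],[0,0,0,0,-7.9,0,0.57],[0,0,0,0,-7.9,0,0.57],[0,0,0,0,-7.9,0,0.57],[0,0,0,0,-7.9,0,0.57],[0,0,0,0,-7.9,0,0.57],[0,0,0,0,-7.9,0,0.57],[0,0,0,0,-7.9,0,0.57],[0,0,0,0,-7.9,0,0.57],[0,0,0,0,-7.5,0,0.57],[-1.66,-1.6,-3.87,0,0,0,0.57],[0,0,0,0,0,0,0.57]]]' 30
python3 - <<'E'
from h import *
st(); c=show("wrist","w3",1.5)
E
```

```text
t: 4.65
ee_pos: [606.3, -18.7, 332.9]
tool_rot: [[0.989, 0.003, 0.145], [-0.145, -0.002, 0.989], [0.003, -1.0, -0.002]]
contact_force: [0.8, 0.1, 0.2]
finger_gap: 52.1
t 4.65 p [606.3 -18.7 332.9] zang 81.66 ydir [ 0.0026 -0.0024 -1.    ] F [0.8 0.1 0.2] gap 52.1 q [-13.1  11.1  78.1  -0.1  90.6 -94.8]
```

View pics/w3.png

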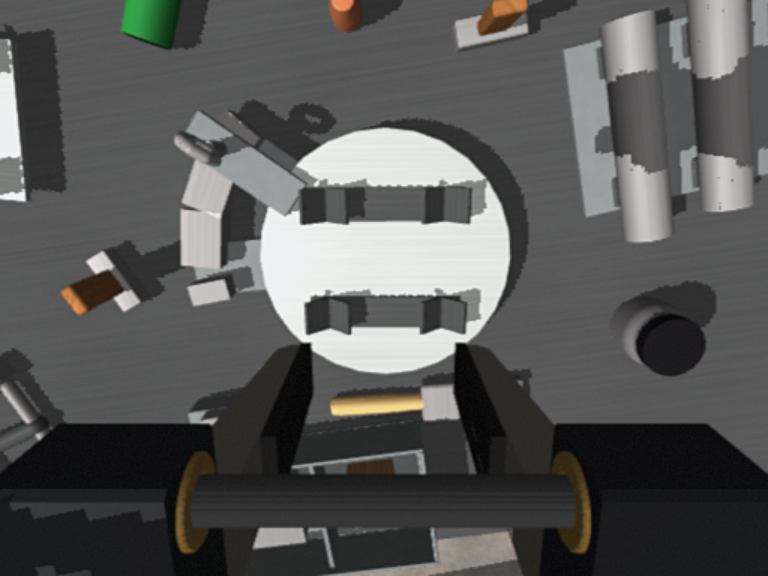

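```bash
cat >> h.py <<'E'
def table(c,maxrow=232):
    from scipy.optimize import least_squares
    W=cloud(c); im=c["image"].astype(int)
    r=np.hypot(W[...,0]-624,W[...,1]+19)
    zt=np.median(W[...,2][(im.min(-1)>170)&(r<140)&(np.abs(W[...,2]-36)<5)])
    m=((W[...,2]>zt-6)&(W[...,2]<75)&(r<122)).astype(np.uint8); m[maxrow:]=0
    cn=max(cv2.findContours(m,cv2.RETR_EXTERNAL,cv2.CHAIN_APPROX_NONE)[0],key=len)[:,0]
    P=ray(c,cn,zt)[:,:2]; ok=cn[:,1]<maxrow-2
    f=lambda q:np.hypot(P[ok,0]-q[0],P[ok,1]-q[1])-115
    q=least_squares(f,[624,-19],loss="soft_l1",f_scale=0.5).x
    print("disc z",zt.round(1),"circle",q.round(1),"res",np.std(f(q)).round(2))
    mi=((W[...,2]>zt+8)&(W[...,2]<75)&(r<100)).astype(np.uint8); mi[maxrow:]=0
    k,l,s,ce=cv2.connectedComponentsWithStats(mi)
    for i in range(1,k):
        if s[i,4]>60:
            w=W[l==i]; t=w[w[:,2]>zt+17]; print(ce[i].round(),s[i,4],"mean",w.mean(0).round(1),"zmax",np.percentile(w[:,2],98).round(1), np.round(cv2.minAreaRect(w[:,:2].astype(np.float32))[0],1),np.round(cv2.minAreaRect(w[:,:2].astype(np.float32))[1],1),np.round(cv2.minAreaRect(w[:,:2].astype(np.float32))[2],1))
    return W,mi
E
python3 - <<'E'
from h import *
c=loadw("w3"); table(c)
E
```

```text
disc z 36.4 circle [624.  -20.3] res 2.69
[205. 136.] 467 mean [563.4 -77.6  52.6] zmax 61.1 [563.4 -78.1] [34.3 33.9] 58.2
[226. 137.] 330 mean [567.8 -51.9  53.9] zmax 60.9 [568.2 -53. ] [19.4 30.3] 80.7
[288. 136.] 332 mean [579.1  26.9  54.1] zmax 61.0 [579.4  27.8] [19.5 30.2] 82.4
[306. 136.] 390 mean [582.4  50.4  53.5] zmax 61.1 [582.6  49.9] [20.2 29.6] 83.9
[211. 210.] 333 mean [663.  -89.1  53.5] zmax 61.1 [663.6 -88.8] [20.4 30.8] 80.2
[228. 210.] 289 mean [666.3 -65.7  54. ] zmax 61.1 [666.9 -66.5] [19.1 30.5] 81.2
[286. 210.] 288 mean [677.4  13.1  54. ] zmax 61.4 [678.4  14.5] [20.5 30.6] 82.6
[303. 210.] 337 mean [681.   36.5  53.4] zmax 61.0 [681.5  36.1] [20.2 30.8] 82.6
```

```bash
python3 - <<'E'
from h import *
from scipy.optimize import least_squares
for n in ("w2","w3"):
    c=loadw(n); W=cloud(c)
    w=W[:232].reshape(-1,3); w=w[np.isfinite(w).all(1)]
    # cradle frame params (x0,y0,a): each wall point satisfies |  |Y|-52 | = Z-vertex (inner faces, 45deg)
    def res(q,pts):
        a=q[2]; d=pts[:,:2]-q[:2]; X=d[:,0]*np.cos(a)+d[:,1]*np.sin(a); Y=-d[:,0]*np.sin(a)+d[:,1]*np.cos(a)
        return X,Y
    q=np.array([623.5,-19.4,np.radians(-7.9)])
    for it in range(4):
        X,Y=res(q,w); m=(abs(abs(X)-50)<13)&(abs(abs(Y)-52)<19)&(w[:,2]>46)&(w[:,2]<59)
        p=w[m]
        def f(s):
            X,Y=res(s[:3],p); return (abs(abs(Y)-52)-(p[:,2]-36.3-s[3]))/np.sqrt(2)
        s=least_squares(f,[*q,5.7],loss="soft_l1",f_scale=0.5).x; q=s[:3]
    # centre along x from extents of iron points
    X,Y=res(q,w); m=(abs(abs(Y)-52)<22)&(w[:,2]>48)&(w[:,2]<63)&(abs(X)<75)
    xs=X[m]; 
    print(n,s[:2].round(2),np.degrees(s[2]).round(2),"vertex",s[3].round(2),len(p),"std",np.std(f(s)).round(2))
    for sg in (-1,1):
        for sy in (-1,1):
            z=X[m&(np.sign(X)==sg)&(np.sign(Y)==sy)]
            if len(z)>50: print(sg,sy,np.percentile(z,[1,99]).round(1),len(z))
E
```

```text
w2 [739.5  -69.24] 1.0 vertex 5.7 0 std nan
1 1 [70.9 74.8] 146
w3 [-457.6   132.32] -7.99 vertex 5.7 0 std nan
  ret = _var(a, axis=axis, dtype=dtype, out=out, ddof=ddof,
  arrmean = um.true_divide(arrmean, div, out=arrmean,
  ret = ret.dtype.type(ret / rcount)
```

```bash
cat > cr.py <<'E'
from h import *
from scipy.optimize import least_squares
def cradle(n,x0=(623.4,-19.4),a0=-7.9,zt=36.3,sgnx=(-1,1)):
    c=loadw(n) if isinstance(n,str) else n; W=cloud(c)
    w=W[:232].reshape(-1,3); w=w[np.isfinite(w).all(1)]; w=w[(w[:,2]>44)&(w[:,2]<64)]
    x0=np.array(x0); a0=np.radians(a0); e=np.array([np.cos(a0),np.sin(a0)]); nn=np.array([-e[1],e[0]])
    def fr(off,a,pts):
        d=pts[:,:2]-x0-off*nn; return d[:,0]*np.cos(a)+d[:,1]*np.sin(a), -d[:,0]*np.sin(a)+d[:,1]*np.cos(a)
    q=[0,a0,5.7]
    for it in range(4):
        X,Y=fr(q[0],q[1],w); m=(abs(abs(X)-50)<12)&(abs(abs(Y)-52)<18)&(w[:,2]<59)&(abs(abs(abs(Y)-52)-(w[:,2]-zt-q[2]))<4)
        p=w[m]
        def f(s):
            X,Y=fr(s[0],s[1],p); return (abs(abs(Y)-52)-(p[:,2]-zt-s[2]))/np.sqrt(2)
        q=least_squares(f,q,loss="soft_l1",f_scale=0.5).x
    X,Y=fr(q[0],q[1],w); m=(abs(abs(Y)-52)<22)&(w[:,2]>48)&(abs(X)<75)
    mids=[]
    for sg in (-1,1):
        for sy in (-1,1):
            z=X[m&(np.sign(X)==sg)&(np.sign(Y)==sy)]
            if len(z)>200: lo,hi=np.percentile(z,[0.7,99.3]); print(sg,sy,round(lo,1),round(hi,1),len(z)); mids.append((lo+hi)/2-50*sg)
    a=q[1]; cx=x0+q[0]*nn+np.mean(mids)*np.array([np.cos(a),np.sin(a)])
    print("cradle",cx.round(2),"ang",np.degrees(a).round(2),"vertex",q[2].round(2),len(p),"std",np.std(f(q)).round(2),"mids",np.round(mids,1))
    return cx,np.degrees(a)
if __name__=="__main__":
    cradle("w2"); cradle("w3")
E
python3 cr.py
```

```text
-1 -1 -64.1 -34.6 230
-1 1 -64.4 -34.6 615
1 1 35.5 65.3 608
cradle [623.9  -19.65] ang -8.09 vertex 6.02 1190 std 0.58 mids [0.6 0.5 0.4]
-1 -1 -69.9 -35.3 598
-1 1 -65.0 -35.2 594
1 -1 34.5 64.6 511
1 1 34.7 64.6 515
cradle [622.53 -19.28] ang -8.0 vertex 6.09 1624 std 0.61 mids [-2.6 -0.1 -0.5 -0.3]
```

```bash
python3 - <<'E'
from h import *
W=cloud(loadw("w1"))
for p in ((535,243),(527,312),(545,172)):
    m=np.hypot(W[...,0]-p[0],W[...,1]-p[1])<12; print(p,np.nanpercentile(W[...,2][m],[5,50,95]).round(1))
to((545.2,207.9,130),95.44)
E
```

```text
(535, 243) [7.2 8.4 9.9]
(527, 312) [7.1 8.4 9.8]
(545, 172) [-0.1  8.1  9.5]
d tool cm [-9.4  20.17 21.39] ry -13.77
after turn d [-3.99 20.2  23.  ]
```

```bash
python3 -m jog '[[[0,0,0,0,-6.9,0,0.57],[0,0,0,0,-6.87,0,0.57],[-0.57,2.89,3.29,0,0,0,0.57],[-0.57,2.89,3.29,0,0,0,0.57],[-0.57,2.89,3.29,0,0,0,0.57],[-0.57,2.89,3.29,0,0,0,0.57],[-0.57,2.89,3.29,0,0,0,0.57],[-0.57,2.89,3.29,0,0,0,0.57],[-0.57,2.86,3.26,0,0,0,0.57],[0,0,0,0,0,0,0.57],[0,0,0,0,0,0,0.57]]]' 30
python3 - <<'E'
from h import *
st(); show("wrist","w4"); to((545.2,207.9,41.4),95.44)
E
```

```text
t: 5.8
ee_pos: [544.2, 210.0, 127.8]
tool_rot: [[0.995, -0.002, -0.098], [0.098, -0.0, 0.995], [-0.002, -1.0, -0.0]]
contact_force: [-0.5, -0.3, 0.5]
finger_gap: 52.3
t 5.8 p [544.2 210.  127.8] zang 95.65 ydir [-1.6e-03 -4.0e-04 -1.0e+00] F [-0.5 -0.3  0.5] gap 52.3 q [  9.2  16.2  95.7  -0.   68.2 -86.4]
d tool cm [-0.05  8.78 -0.13] ry 0.12
after turn d [-0.04  8.78 -0.14]
```

View pics/w4.png

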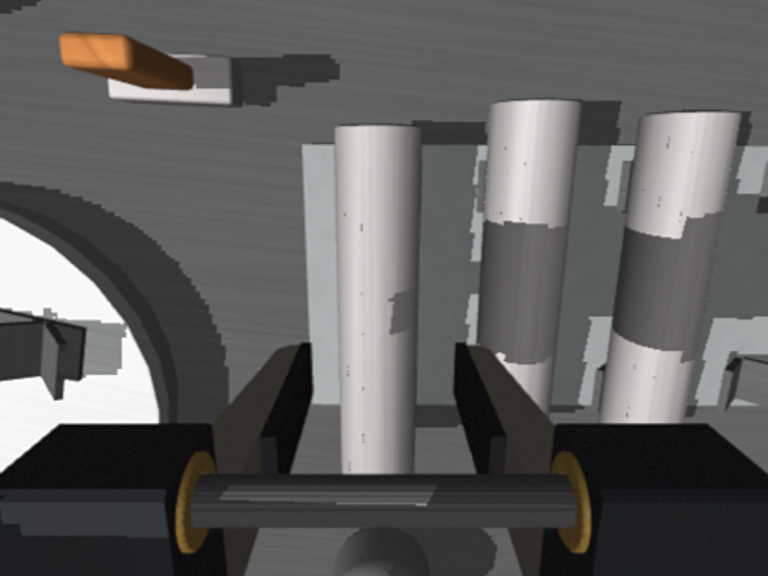

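```bash
python3 -m jog '[[[0,2.2,-0.13,0,0,0,0.57],[0,2.2,0,0,0,0,0.57],[0,2.2,0,0,0,0,0.57],[0,2.15,0,0,0,0,0.57],[0,0,0,0,0,0,0.57],[0,0,0,0,0,0,0.2],[0,0,0,0,0,0,0.2],[0,0,0,0,0,0,0.2],[0,0,0,0,0,0,0.2],[0,0,0,0,0,0,0.2]]]' 40
python3 - <<'E'
from h import *
st(); to((615.8,-70.9,200),81.95)
E
```

```text
t: 6.85
ee_pos: [546.9, 207.7, 43.2]
tool_rot: [[0.995, 0.004, -0.096], [0.096, -0.0, 0.995], [0.004, -1.0, -0.001]]
contact_force: [0.6, -1.7, 6.4]
finger_gap: 38.8
t 6.85 p [546.9 207.7  43.2] zang 95.51 ydir [ 4.1e-03 -3.0e-04 -1.0e+00] F [ 0.6 -1.7  6.4] gap 38.8 q [  9.   22.9  97.9  -0.1  58.9 -86.5]
d tool cm [  4.24 -15.64 -28.4 ] ry 13.56
after turn d [ 10.72 -15.68 -26.62]
```

```bash
python3 -m jog '[[[0,-3,0,0,0,0,0.2],[0,-4.2,0,0,0,0,0.2],[0,-4.2,0,0,0,0,0.2],[0,-4.2,0,0,0,0,0.2],[0,0,0,0,6.78,0,0.2],[0,0,0,0,6.78,0,0.2],[1.79,0,-4.44,0,0,0,0.2],[1.79,0,-4.44,0,0,0,0.2],[1.79,0,-4.44,0,0,0,0.2],[1.79,0,-4.44,0,0,0,0.2],[1.79,0,-4.44,0,0,0,0.2],[1.79,0,-4.44,0,0,0,0.2]]]' 40
python3 -m jog '[[[0,0,0,0,0,0,0.2],[0,0,0,0,0,0,0.2],[0,0,0,0,0,0,0.2]]]' 40
python3 - <<'E'
from h import *
st(); show("wrist","w5"); to((615.8,-70.9,71.4),81.95)
E
```

```text
t: 8.05
ee_pos: [613.7, -72.3, 196.6]
tool_rot: [[0.99, -0.001, 0.14], [-0.14, 0.001, 0.99], [-0.001, -1.0, 0.001]]
contact_force: [0.9, 1.6, -3.2]
finger_gap: 39.1
t: 8.35
ee_pos: [613.5, -69.6, 196.6]
tool_rot: [[0.99, -0.001, 0.139], [-0.139, 0.001, 0.99], [-0.001, -1.0, 0.001]]
contact_force: [0.6, 0.4, -2.0]
finger_gap: 39.4
t 8.35 p [613.5 -69.6 196.6] zang 82.0 ydir [-0.0012  0.0011 -1.    ] F [ 0.6  0.4 -2. ] gap 39.4 q [-17.7  16.9  86.5   0.   76.6 -99.7]
d tool cm [ 0.26 12.54 -0.14] ry 0.09
after turn d [ 0.25 12.54 -0.13]
```

View pics/w5.png

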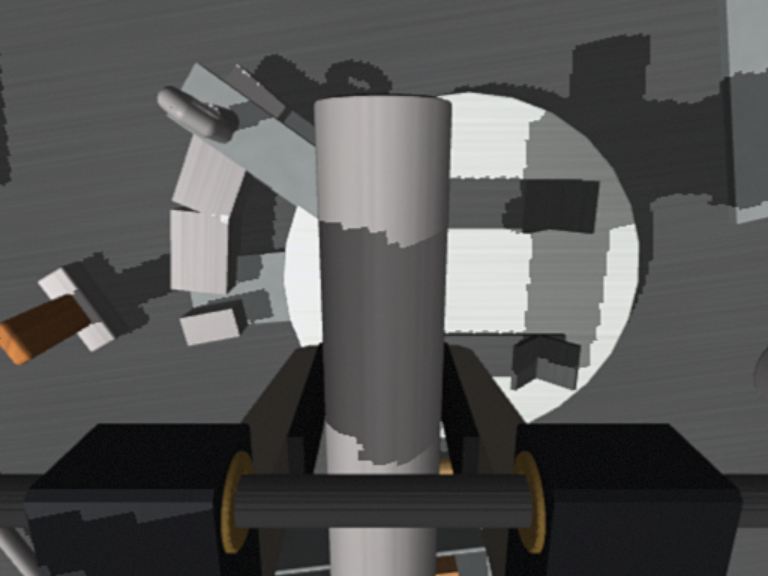

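```bash
cat >> h.py <<'E'
def inhand(c):
    "near end of the held tube along tool x and its angle (tool frame)"
    W=cloud(c); z=c["range_z"]; v,u=np.mgrid[0:384,0:512]
    P=np.stack([(u-c["cx"])/c["fx"]*z,(v-c["cy"])/c["fy"]*z,z],-1)@c["hand_eye"][:3,:3].T+c["hand_eye"][:3,3]
    m=(abs(P[...,2])<24)&(P[...,1]<12)&(P[...,1]>-30)&(P[...,0]<-15)&(v<320)
    p=P[m]; x=p[:,0]; print("near end tool x",np.percentile(x,[0.1,0.5,1]).round(1),"top tool y",np.percentile(p[:,1],1).round(1))
    for lo in (-85,-60,-35): 
        s=p[(x>lo)&(x<lo+20)]; 
        if len(s): print(lo+10,"zmid",((np.percentile(s[:,2],1)+np.percentile(s[:,2],99))/2).round(2),"ytop",np.percentile(s[:,1],1).round(2))
E
python3 - <<'E'
from h import *
inhand(loadw("w5"))
E
```

```text
near end tool x [-91.6 -91.1 -90.7] top tool y -19.3
-75 zmid 0.13 ytop -19.37
-50 zmid 0.09 ytop -19.29
-25 zmid 0.08 ytop -19.14
```

```bash
python3 -m jog '[[[0.4,2,-0.15,0,0,0,0.2],[0,3.5,0,0,0,0,0.2],[0,3.5,0,0,0,0,0.2],[0,1.7,0,0,0,0,0.2],[0,0.8,0,0,0,0,0.2],[0,0,0,0,0,0,0.2],[0,0,0,0,0,0,0.2],[0,0,0,0,0,0,0.2]]]' 40
python3 - <<'E'
from h import *
st(); to((617.5,-71.1,71.8),81.95)
E
```

```text
t: 9.2
ee_pos: [619.1, -73.1, 84.0]
tool_rot: [[0.99, 0.003, 0.14], [-0.14, -0.001, 0.99], [0.003, -1.0, -0.001]]
contact_force: [-0.3, -0.2, -2.5]
finger_gap: 39.2
t 9.2 p [619.1 -73.1  84. ] zang 81.97 ydir [ 0.0032 -0.001  -1.    ] F [-0.3 -0.2 -2.5] gap 39.2 q [-17.8  24.5  90.4   0.   64.9 -99.8]
d tool cm [-0.19  1.22  0.17] ry 0.02
after turn d [-0.18  1.22  0.17]
```

```bash
for i in 1 2 3; do python3 -m jog '[[[0,0,0,0,0,0,0.2]]]' 40 | sed -n 2p; done
```

```text
ee_pos: [618.7, -73.1, 83.6]
ee_pos: [618.3, -73.1, 83.0]
ee_pos: [618.0, -73.1, 82.5]
```

```bash
python3 -m jog '[[[-0.02,0.4,0.18,0,0,0,0.2],[0,0.3,0,0,0,0,0.2],[0,0,0,0,0,0,0.2],[0,0,0,0,0,0,0.2],[0,0,0,0,0,0,0.2]]]' 40
python3 - <<'E'
from h import *
st(); to((617.5,-71.1,71.8),81.95)
E
```

```text
t: 10.0
ee_pos: [617.9, -71.2, 75.1]
tool_rot: [[0.99, 0.0, 0.14], [-0.14, -0.0, 0.99], [0.0, -1.0, -0.0]]
contact_force: [-0.7, 0.1, -3.2]
finger_gap: 38.9
t 10.0 p [617.9 -71.2  75.1] zang 81.94 ydir [ 1.e-04 -1.e-04 -1.e+00] F [-0.7  0.1 -3.2] gap 38.9 q [-17.7  25.1  90.7  -0.   64.2 -99.6]
d tool cm [-0.04  0.33  0.  ] ry -0.01
after turn d [-0.04  0.33  0.  ]
```

```bash
python3 -m jog '[[[-0.02,0.2,0,0,0,0,0.2],[0,0.13,0,0,0,0,0.2],[0,0,0,0,0,0,0.2],[0,0,0,0,0,0,0.2],[0,0,0,0,0,0,0.2]]]' 40
python3 - <<'E'
from h import *
st(); to((617.5,-71.1,71.8),81.95)
E
```

```text
t: 10.5
ee_pos: [618.0, -71.7, 72.3]
tool_rot: [[0.99, 0.001, 0.14], [-0.14, -0.001, 0.99], [0.001, -1.0, -0.001]]
contact_force: [-1.1, -3.0, 1.4]
finger_gap: 39.0
t 10.5 p [618.  -71.7  72.3] zang 81.94 ydir [ 8.e-04 -9.e-04 -1.e+00] F [-1.1 -3.   1.4] gap 39.0 q [-17.7  25.3  90.8  -0.   63.8 -99.6]
d tool cm [-0.05  0.05  0.05] ry -0.01
after turn d [-0.05  0.05  0.05]
```

```bash
python3 -m jog '[[[0,0,0,0,0,0,0.57],[0,0,0,0,0,0,0.57],[0,0,0,0,0,0,0.57],[0,0,0,0,0,0,0.57],[0,-2,0,0,0,0,0.57],[0,-4,0,0,0,0,0.57],[0,-4,0,0,0,0,0.57],[0,-4,0,0,0,0,0.57],[0,-4,0,0,0,0,0.57],[-2,-4,3,0,0,0,0.57],[0,0,0,0,0,0,0.57],[0,0,0,0,0,0,0.57]]]' 40
python3 - <<'E'
from h import *
st(); show("wrist","w6"); to((528.7,276.7,130),95.44)
E
```

```text
t: 11.7
ee_pos: [603.5, -40.5, 289.9]
tool_rot: [[0.99, 0.002, 0.139], [-0.139, -0.001, 0.99], [0.002, -1.0, -0.0]]
contact_force: [-0.1, 0.5, -0.8]
finger_gap: 52.5
t 11.7 p [603.5 -40.5 289.9] zang 82.01 ydir [ 2.2e-03 -7.0e-04 -1.0e+00] F [-0.1  0.5 -0.8] gap 52.5 q [-15.3  11.6  82.3  -0.   86.  -97.3]
d tool cm [-11.76  15.82  30.41] ry -13.47
after turn d [-4.37 15.81 32.31]
```

View pics/w6.png

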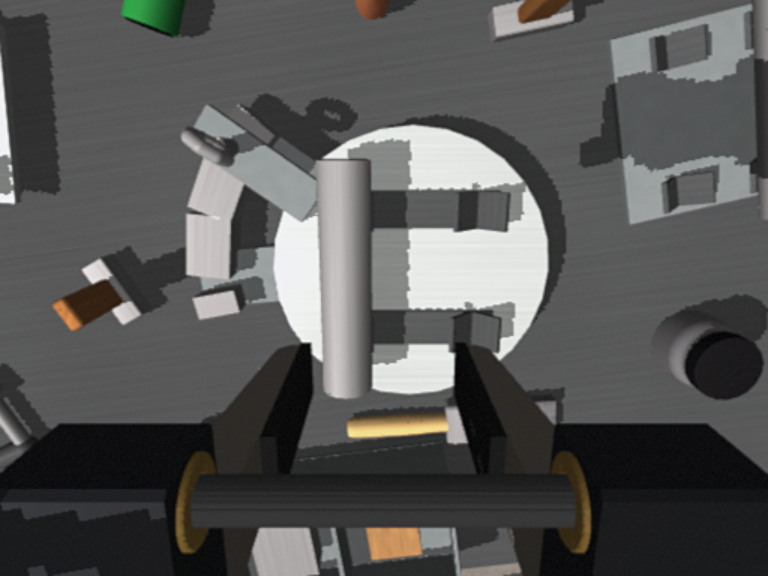

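```bash
python3 - <<'E'
from h import *
from cr import cradle
c=loadw("w6"); W=cloud(c); im=c["image"].astype(int)
v=np.mgrid[0:384,0:512][0]
m=(W[...,2]>72)&(W[...,2]<95)&(np.hypot(W[...,0]-623,W[...,1]+19)<130)
k,l,s,ce=cv2.connectedComponentsWithStats(m.astype(np.uint8))
for i in range(1,k):
    if s[i,4]>300: print(ce[i].round(),tubefit(W[l==i]))
cradle("w6")
E
```

```text
[230. 183.] {'c': array([616.3, -71.1,  70.4]), 'ang': np.float64(-8.05), 'L': np.float64(178.8), 'n': 5419, 'res': np.float64(0.66)}
-1 1 -64.9 -35.3 716
1 1 34.7 62.2 537
cradle [622.58 -19.39] ang -8.01 vertex 6.17 962 std 0.59 mids [-0.1 -1.5]
```

```bash
python3 -m jog '[[[0,0,0,0,-6.73,0,0.57],[0,0,0,0,-6.73,0,0.57],[-0.55,1.98,4.04,0,0,0,0.57],[-0.55,1.98,4.04,0,0,0,0.57],[-0.55,1.98,4.04,0,0,0,0.57],[-0.55,1.98,4.04,0,0,0,0.57],[-0.55,1.98,4.04,0,0,0,0.57],[-0.55,1.98,4.04,0,0,0,0.57],[-0.55,1.98,4.04,0,0,0,0.57],[-0.55,1.98,4.03,0,0,0,0.57],[0,0,0,0,0,0,0.57],[0,0,0,0,0,0,0.57]]]' 40
python3 -m jog '[[[0,0,0,0,0,0,0.57],[0,0,0,0,0,0,0.57],[0,0,0,0,0,0,0.57]]]'
python3 - <<'E'
from h import *
st(); c=show("wrist","w7"); to((528.7,276.7,42),95.44)
W=cloud(c); m=(W[...,2]>45)&(W[...,2]<70)&(np.hypot(W[...,0]-528,W[...,1]-277)<100)&(abs(W[...,1]-277)<34)
m[232:]=0
print(tubefit(W[m]))
E
```

```text
t: 12.95
ee_pos: [527.4, 276.2, 128.0]
tool_rot: [[0.995, -0.004, -0.095], [0.095, -0.002, 0.995], [-0.004, -1.0, -0.001]]
contact_force: [0.0, 0.2, 0.8]
finger_gap: 51.9
t: 13.25
ee_pos: [529.8, 275.5, 131.2]
tool_rot: [[0.996, 0.001, -0.092], [0.092, 0.0, 0.996], [0.001, -1.0, 0.0]]
contact_force: [-0.2, -0.2, 0.0]
finger_gap: 52.4
t 13.25 p [529.8 275.5 131.2] zang 95.3 ydir [ 1.1e-03  2.0e-04 -1.0e+00] F [-0.2 -0.2  0. ] gap 52.4 q [ 15.9  17.7  93.3  -0.   68.9 -79.4]
d tool cm [-0.09  8.91  0.1 ] ry -0.12
after turn d [-0.08  8.91  0.11]
{'c': array([491.5, 272.9,  41.4]), 'ang': np.float64(5.41), 'L': np.float64(105.2), 'n': 8155, 'res': np.float64(0.58)}
```

```bash
python3 -m jog '[[[-0.1,2.3,0.1,0,0,0,0.57],[0,2.3,0,0,0,0,0.57],[0,2.3,0,0,0,0,0.57],[0,1.95,0,0,0,0,0.57],[0,0,0,0,0,0,0.57],[0,0,0,0,0,0,0.57],[0,0,0,0,0,0,0.57],[0,0,0,0,0,0,0.57]]]'
python3 - <<'E'
from h import *
st(); to((528.7,276.7,42),95.44)
E
```

```text
t: 14.1
ee_pos: [528.9, 277.8, 43.6]
tool_rot: [[0.996, 0.003, -0.094], [0.094, 0.001, 0.996], [0.003, -1.0, 0.001]]
contact_force: [-0.1, 0.4, 0.4]
finger_gap: 52.7
t 14.1 p [528.9 277.8  43.6] zang 95.4 ydir [ 2.6e-03  8.0e-04 -1.0e+00] F [-0.1  0.4  0.4] gap 52.7 q [ 16.1  24.5  95.7  -0.   59.6 -79.3]
d tool cm [-0.03  0.16 -0.1 ] ry -0.04
after turn d [-0.03  0.16 -0.1 ]
```

```bash
python3 -m jog '[[[0,0.1,-0.1,0,0,0,0.2],[0,0,0,0,0,0,0.2],[0,0,0,0,0,0,0.2],[0,0,0,0,0,0,0.2],[0,0,0,0,0,0,0.2]]]' 40
python3 - <<'E'
from h import *
st(); to((630.4,32.1,200),81.95)
E
```

```text
t: 14.6
ee_pos: [528.3, 276.1, 41.5]
tool_rot: [[0.996, 0.001, -0.094], [0.094, -0.001, 0.996], [0.0, -1.0, -0.001]]
contact_force: [-0.1, -3.6, 5.6]
finger_gap: 39.4
t 14.6 p [528.3 276.1  41.5] zang 95.41 ydir [ 5.e-04 -6.e-04 -1.e+00] F [-0.1 -3.6  5.6] gap 39.4 q [ 16.   24.6  95.8  -0.   59.5 -79.4]
d tool cm [  7.87 -15.83 -25.27] ry 13.46
after turn d [ 13.53 -15.85 -22.73]
```

```bash
python3 -m jog '[[[0,-3,0,0,0,0,0.2],[0,-4.3,0,0,0,0,0.2],[0,-4.3,0,0,0,0,0.2],[0,-4.3,0,0,0,0,0.2],[0,0,0,0,6.73,0,0.2],[0,0,0,0,6.73,0,0.2],[2.25,0,-3.79,0,0,0,0.2],[2.25,0,-3.79,0,0,0,0.2],[2.25,0,-3.79,0,0,0,0.2],[2.25,0,-3.79,0,0,0,0.2],[2.25,0,-3.79,0,0,0,0.2],[2.25,0,-3.79,0,0,0,0.2]]]' 40
python3 -m jog '[[[0,0,0,0,0,0,0.2],[0,0,0,0,0,0,0.2],[0,0,0,0,0,0,0.2]]]' 40
python3 - <<'E'
from h import *
st(); c=show("wrist","w8"); inhand(c); to((630.4,32.1,71.8),81.95)
E
```

```text
t: 15.8
ee_pos: [629.2, 31.4, 198.2]
tool_rot: [[0.99, -0.003, 0.14], [-0.14, 0.002, 0.99], [-0.003, -1.0, 0.001]]
contact_force: [0.6, 0.2, -3.8]
finger_gap: 39.3
t: 16.1
ee_pos: [628.8, 33.7, 198.8]
tool_rot: [[0.99, -0.002, 0.139], [-0.139, 0.001, 0.99], [-0.002, -1.0, 0.001]]
contact_force: [0.2, 1.2, -3.9]
finger_gap: 39.0
t 16.1 p [628.8  33.7 198.8] zang 81.99 ydir [-0.0022  0.0012 -1.    ] F [ 0.2  1.2 -3.9] gap 39.0 q [ -7.9  18.6  84.2   0.1  77.3 -89.9]
near end tool x [-89.7 -89.3 -88.9] top tool y -20.9
-75 zmid 0.1 ytop -20.9
-50 zmid 0.12 ytop -20.92
-25 zmid 0.12 ytop -20.84
d tool cm [ 0.2  12.73 -0.17] ry 0.08
after turn d [ 0.18 12.73 -0.16]
```

```bash
python3 -m jog '[[[0.15,3,-0.16,0,0,0,0.2],[0,4,0,0,0,0,0.2],[0,3.5,0,0,0,0,0.2],[0,1.5,0,0,0,0,0.2],[0,0,0,0,0,0,0.2],[0,0,0,0,0,0,0.2],[0,0,0,0,0,0,0.2],[0,0,0,0,0,0,0.2],[0,0,0,0,0,0,0.2]]]' 40
python3 - <<'E'
from h import *
st();to((630.2,32.1,70.0),81.95)
E
```

```text
t: 17.05
ee_pos: [631.9, 30.5, 81.5]
tool_rot: [[0.99, 0.002, 0.14], [-0.14, -0.0, 0.99], [0.002, -1.0, 0.0]]
contact_force: [-0.6, 0.5, -4.3]
finger_gap: 38.9
t 17.05 p [631.9  30.5  81.5] zang 81.94 ydir [ 2.4e-03 -3.0e-04 -1.0e+00] F [-0.6  0.5 -4.3] gap 38.9 q [ -8.2  25.9  88.7   0.   65.2 -90.1]
d tool cm [-0.19  1.15  0.13] ry -0.01
after turn d [-0.19  1.15  0.13]
```

```bash
python3 -m jog '[[[-0.1,0.4,0.13,0,0,0,0.2],[0,0.3,0,0,0,0,0.2],[0,0,0,0,0,0,0.2],[0,0,0,0,0,0,0.2],[0,0,0,0,0,0,0.2]]]' 40
python3 - <<'E'
from h import *
st();to((630.2,32.1,70.0),81.95)
E
```

```text
t: 17.55
ee_pos: [630.2, 32.0, 73.1]
tool_rot: [[0.99, 0.0, 0.14], [-0.14, -0.0, 0.99], [0.0, -1.0, -0.0]]
contact_force: [0.8, 0.3, -4.1]
finger_gap: 39.2
t 17.55 p [630.2  32.   73.1] zang 81.94 ydir [ 0. -0. -1.] F [ 0.8  0.3 -4.1] gap 39.2 q [ -8.   26.5  89.1  -0.   64.4 -90. ]
d tool cm [-0.    0.31  0.01] ry -0.01
after turn d [-0.    0.31  0.01]
```

```bash
python3 -m jog '[[[0,0.2,0,0,0,0,0.2],[0,0.1,0,0,0,0,0.2],[0,0,0,0,0,0,0.2],[0,0,0,0,0,0,0.2],[0,0,0,0,0,0,0.57],[0,0,0,0,0,0,0.57],[0,0,0,0,0,0,0.57],[0,0,0,0,0,0,0.57]]]' 40
python3 -m jog '[[[0,-2,0,0,0,0,0.57],[0,-4,0,0,0,0,0.57],[0,-4,0,0,0,0,0.57],[0,-4,0,0,0,0,0.57],[-1,-4,-3,0,0,0,0.57],[-1,-4,-3,0,0,0,0.57],[0,0,0,0,0,0,0.57],[0,0,0,0,0,0,0.57]]]'
cat > tb.py <<'E'
from h import *
def tubes(c,zlo,zhi):
    W=cloud(c); im=c["image"].astype(int)
    m=(W[...,2]>zlo)&(W[...,2]<zhi)&(np.hypot(W[...,0]-623,W[...,1]+19)<130)
    k,l,s,ce=cv2.connectedComponentsWithStats(m.astype(np.uint8))
    for i in range(1,k):
        if s[i,4]>300: print(ce[i].round(),tubefit(W[l==i]))
E
python3 - <<'E'
from tb import *
st(); c=show("wrist","w9"); tubes(c,72,95)
E
```

```text
t: 18.35
ee_pos: [630.3, 32.3, 70.2]
tool_rot: [[0.99, 0.0, 0.14], [-0.14, 0.0, 0.99], [0.0, -1.0, 0.0]]
contact_force: [-0.7, 0.2, -0.1]
finger_gap: 52.5
t: 19.15
ee_pos: [602.9, -23.9, 289.6]
tool_rot: [[0.99, 0.003, 0.141], [-0.141, -0.0, 0.99], [0.003, -1.0, 0.0]]
contact_force: [0.4, 0.2, -1.6]
finger_gap: 52.6
t 19.15 p [602.9 -23.9 289.6] zang 81.88 ydir [ 2.5e-03 -2.0e-04 -1.0e+00] F [ 0.4  0.2 -1.6] gap 52.6 q [-13.7  11.4  82.6   0.   85.9 -95.6]
[216. 183.] {'c': array([616.3, -71.1,  70.4]), 'ang': np.float64(-8.04), 'L': np.float64(178.9), 'n': 5150, 'res': np.float64(0.65)}
[306. 177.] {'c': array([630.8,  32. ,  70.4]), 'ang': np.float64(-8.05), 'L': np.float64(178.3), 'n': 4735, 'res': np.float64(0.7)}
```

View pics/w9.png

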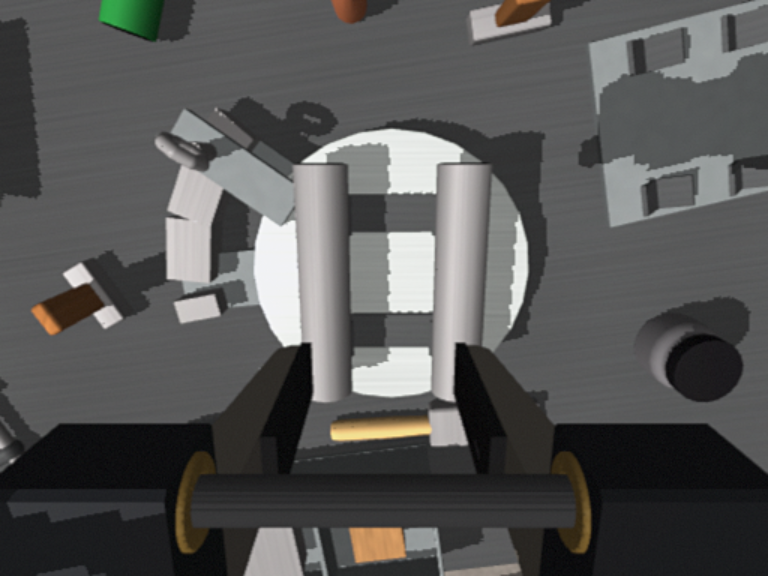

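```bash
python3 -m jog '[[[-1.44,-0.1,-4.32,0,0,0,0.4],[-1.44,-0.1,-4.32,0,0,0,0.4],[-1.44,-0.1,-4.32,0,0,0,0.4],[-1.44,-0.1,-4.32,0,0,0,0.4],[-1.44,-0.1,-4.32,0,0,0,0.4],[-1.44,-0.1,-4.32,0,0,0,0.4],[-1.44,-0.1,-4.32,0,0,0,0.4],[-1.44,-0.1,-4.32,0,0,0,0.4],[0,0,0,0,0,0,0.4],[0,0,0,0,0,0,0.4]]]' 40
python3 - <<'E'
from h import *
st(); c=show("wrist","w10")
E
```

```text
t: 20.2
ee_pos: [439.7, -348.9, 294.2]
tool_rot: [[0.99, -0.002, 0.141], [-0.141, 0.004, 0.99], [-0.003, -1.0, 0.003]]
contact_force: [-0.3, 0.6, -0.8]
finger_gap: 36.7
t 20.2 p [ 439.7 -348.9  294.2] zang 81.89 ydir [-0.0021  0.0036 -1.    ] F [-0.3  0.6 -0.8] gap 36.7 q [ -50.8    5.2   88.9    0.    86.1 -132.7]
```

View pics/w10.png

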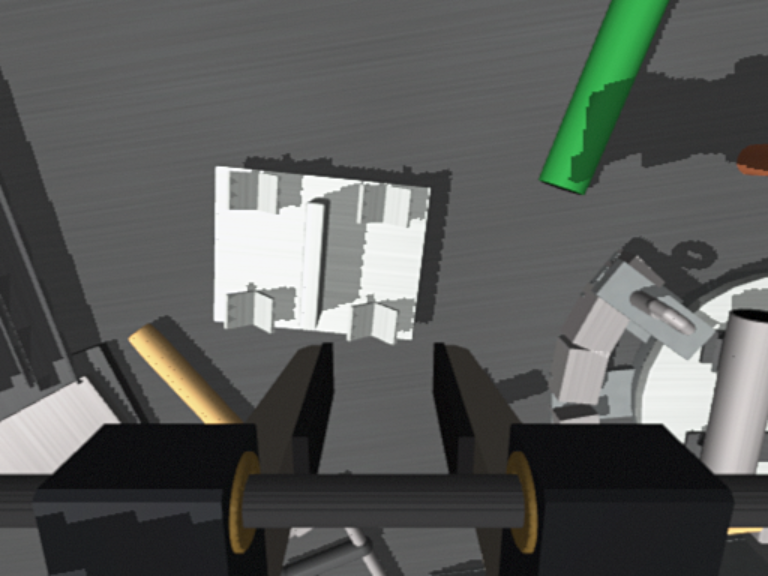

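```bash
cat > sp.py <<'E'
from h import *
def spacer(c,z0=0,near=(400,-355),R=130):
    W=cloud(c); W=W.copy(); W[232:]=np.nan
    r=np.hypot(W[...,0]-near[0],W[...,1]-near[1])
    fin=(W[...,2]>z0+66)&(W[...,2]<z0+80)&(r<R)
    k,l,s,ce=cv2.connectedComponentsWithStats(fin.astype(np.uint8)); i=1+np.argmax(s[1:,4]); fp=W[l==i]
    rc=cv2.minAreaRect(fp[:,:2].astype(np.float32)); print("fin top z",np.median(fp[:,2]).round(1),"rect",np.round(rc[0],1),np.round(rc[1],1),round(rc[2],2),len(fp))
    pl=(abs(W[...,2]-z0-28)<3.5)&(r<R); pp=W[pl]
    rc=cv2.minAreaRect(pp[:,:2].astype(np.float32)); print("plate z",np.median(pp[:,2]).round(1),"rect",np.round(rc[0],1),np.round(rc[1],1),round(rc[2],2),len(pp))
    d=fp[:,:2]; m=d.mean(0); vt=np.linalg.svd(d-m,full_matrices=False)[2][0]; print("fin pca ang",np.degrees(np.arctan2(vt[1],vt[0])).round(2),m.round(1))
if __name__=="__main__":
    spacer(loadw("w10"))
E
python3 sp.py
```

```text
fin top z 73.5 rect [ 438.9 -403.2] [ 14.3 100.3] 76.06 1070
plate z 28.6 rect [ 439.1 -403.3] [176.1 134.3] 76.0 9085
fin pca ang -13.91 [ 436.7 -402.3]
```

```bash
python3 - <<'E'
from h import *
to((439,-403.2,110),76.0)
E
```

```text
d tool cm [ 0.68 18.45 -5.51] ry 5.98
after turn d [ 1.21 18.46 -5.36]
```

```bash
python3 -m jog '[[[0,0,0,0,5.98,0,0.4],[0.24,3.69,-1.07,0,0,0,0.4],[0.24,3.69,-1.07,0,0,0,0.4],[0.24,3.69,-1.07,0,0,0,0.4],[0.24,3.69,-1.07,0,0,0,0.4],[0.25,3.69,-1.07,0,0,0,0.4],[0,0,0,0,0,0,0.4],[0,0,0,0,0,0,0.4],[0,0,0,0,0,0,0.4],[0,0,0,0,0,0,0.4]]]' 40
python3 - <<'E'
from h import *
st(); c=show("wrist","w11"); to((439,-403.2,57),76.0)
E
```

```text
t: 21.25
ee_pos: [440.1, -404.9, 114.6]
tool_rot: [[0.97, 0.003, 0.242], [-0.241, -0.003, 0.97], [0.003, -1.0, -0.003]]
contact_force: [-0.3, 0.4, -0.6]
finger_gap: 36.8
t 21.25 p [ 440.1 -404.9  114.6] zang 76.02 ydir [ 0.0025 -0.0033 -1.    ] F [-0.3  0.4 -0.6] gap 36.8 q [ -54.2   18.9   94.     0.    66.9 -130.2]
d tool cm [-0.14  5.73  0.15] ry 0.01
after turn d [-0.13  5.73  0.14]
```

View pics/w11.png

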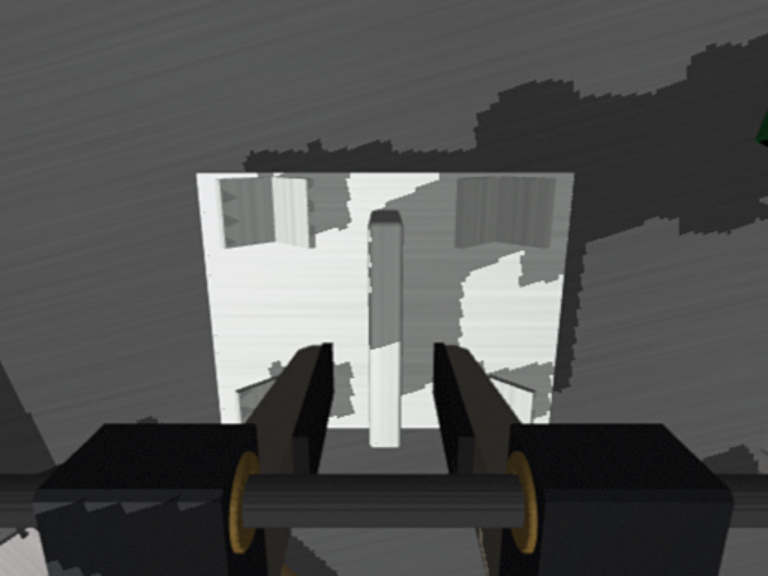

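```bash
python3 -m jog '[[[-0.13,2,0.13,0,0,0,0.4],[0,2,0,0,0,0,0.4],[0,1.7,0,0,0,0,0.4],[0,0,0,0,0,0,0.4],[0,0,0,0,0,0,0.4],[0,0,0,0,0,0,0.4],[0,0,0,0,0,0,0.4],[0,0,0,0,0,0,0.4]]]' 40
python3 - <<'E'
from h import *
st(); to((439,-403.2,57),76.0)
E
```

```text
t: 22.1
ee_pos: [438.2, -403.3, 56.0]
tool_rot: [[0.97, 0.001, 0.243], [-0.243, -0.001, 0.97], [0.001, -1.0, -0.001]]
contact_force: [0.7, 0.8, -1.2]
finger_gap: 36.8
t 22.1 p [ 438.2 -403.3   56. ] zang 75.96 ydir [ 0.001  -0.0013 -1.    ] F [ 0.7  0.8 -1.2] gap 36.8 q [ -54.2   23.2   95.8    0.    60.9 -130.2]
d tool cm [ 0.07 -0.1   0.03] ry -0.04
after turn d [ 0.07 -0.1   0.03]
```

Good alignment; grip the fin firmly.

```bash
python3 -m jog '[[[0.07,0,0,0,0,0,0.05],[0,0,0,0,0,0,0.05],[0,0,0,0,0,0,0.05],[0,0,0,0,0,0,0.05],[0,-3,0,0,0,0,0.05],[0,-4,0,0,0,0,0.05],[0,-4,0,0,0,0,0.05],[0,-4,0,0,0,0,0.05],[0,-4,0,0,0,0,0.05],[0,0,0,0,0,0,0.05],[0,0,0,0,0,0,0.05],[0,0,0,0,0,0,0.05]]]' 60
python3 - <<'E'
from h import *
st(); c=show("wrist","w12"); to((623.5,-19.5,250),81.95)
E
```

```text
t: 23.3
ee_pos: [437.3, -401.4, 241.0]
tool_rot: [[0.97, -0.004, 0.243], [-0.243, 0.005, 0.97], [-0.005, -1.0, 0.004]]
contact_force: [-0.2, 0.4, -5.9]
finger_gap: 13.6
t 23.3 p [ 437.3 -401.4  241. ] zang 75.96 ydir [-0.0039  0.0055 -1.    ] F [-0.2  0.4 -5.9] gap 13.6 q [ -54.2   11.8   87.5    0.    81.  -130.2]
d tool cm [ 8.79 -0.76 41.56] ry -5.99
after turn d [13.09 -0.9  40.42]
```

View pics/w12.png

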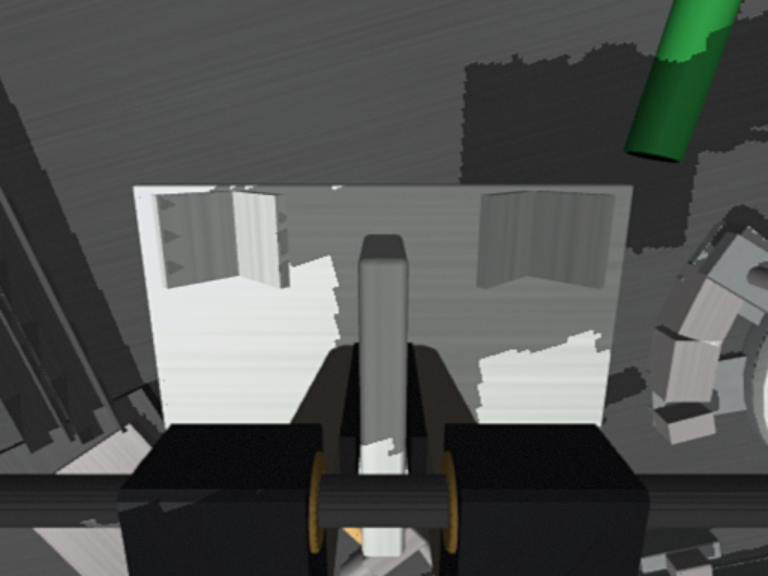

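```bash
cat >> h.py <<'E'
def toolcloud(c):
    z=c["range_z"]; v,u=np.mgrid[0:384,0:512]
    P=np.stack([(u-c["cx"])/c["fx"]*z,(v-c["cy"])/c["fy"]*z,z],-1)@c["hand_eye"][:3,:3].T+c["hand_eye"][:3,3]
    P[z<=0]=np.nan; return P
def spacerhand(c):
    P=toolcloud(c); v=np.mgrid[0:384,0:512][0]
    m=(abs(P[...,1]-28)<5)&(P[...,0]<-8)&(abs(P[...,2])<95)&(P[...,0]>-75); p=P[m]
    A=np.c_[p[:,0],p[:,2],np.ones(len(p))]; k=np.linalg.lstsq(A,p[:,1],rcond=None)[0]
    print("plate y at TCP",k[2].round(2),"slope x,z deg",np.degrees(k[:2]).round(2))
    e=p[(abs(p[:,2])<80)]; 
    for zz in (-75,-50,0,50,75):
        s=e[abs(e[:,2]-zz)<4]; 
        if len(s): print("z",zz,"near edge x",np.percentile(s[:,0],0.5).round(2))
    print("edges z at x~-55",np.percentile(p[abs(p[:,0]+55)<8][:,2],[0.3,99.7]).round(2))
    f=(P[...,1]<-8)&(P[...,1]>-24)&(abs(P[...,2])<11)&(P[...,0]<-15)&(v<300); q=P[f]; print("fin z range",np.percentile(q[:,2],[1,99]).round(1),"near x",np.percentile(q[:,0],0.5).round(1),"top y",np.percentile(q[:,1],5).round(1))
E
python3 - <<'E'
from h import *
spacerhand(loadw("w12"))
E
```

```text
plate y at TCP 26.15 slope x,z deg [-0.39 -0.02]
z -75 near edge x -66.52
z -50 near edge x -66.5
z 0 near edge x -66.49
z 50 near edge x -66.46
z 75 near edge x -66.43
edges z at x~-55 [-87.2   87.53]
fin z range [-6.8  6.8] near x -49.6 top y -19.5
```

```bash
python3 -m jog '[[[0,0,0,0,-5.99,0,0.05],[1.31,-0.09,4.04,0,0,0,0.05],[1.31,-0.09,4.04,0,0,0,0.05],[1.31,-0.09,4.04,0,0,0,0.05],[1.31,-0.09,4.04,0,0,0,0.05],[1.31,-0.09,4.04,0,0,0,0.05],[1.31,-0.09,4.04,0,0,0,0.05],[1.31,-0.09,4.04,0,0,0,0.05],[1.31,-0.09,4.04,0,0,0,0.05],[1.31,-0.09,4.04,0,0,0,0.05],[1.31,-0.09,4.04,0,0,0,0.05],[0,0,0,0,0,0,0.05]]]' 60
python3 -m jog '[[[0,0,0,0,0,0,0.05],[0,0,0,0,0,0,0.05],[0,0,0,0,0,0,0.05],[0,0,0,0,0,0,0.05]]]'
python3 - <<'E'
from h import *
st(); to((623.2,-19.5,145),81.95)
E
```

```text
t: 24.55
ee_pos: [625.0, -15.9, 251.0]
tool_rot: [[0.991, -0.003, 0.134], [-0.134, 0.004, 0.991], [-0.004, -1.0, 0.003]]
contact_force: [0.7, -0.8, -5.2]
finger_gap: 13.7
t: 24.95
ee_pos: [624.4, -22.3, 253.7]
tool_rot: [[0.99, -0.0, 0.142], [-0.142, 0.0, 0.99], [-0.0, -1.0, -0.0]]
contact_force: [0.0, -0.6, -6.1]
finger_gap: 13.4
t 24.95 p [624.4 -22.3 253.7] zang 81.86 ydir [-5.e-04  0.e+00 -1.e+00] F [ 0.  -0.6 -6.1] gap 13.4 q [-13.1  15.7  81.5  -0.   82.8 -95. ]
d tool cm [-0.15 10.87  0.26] ry -0.09
after turn d [-0.16 10.87  0.26]
```

```bash
python3 -m jog '[[[-0.15,2,0.26,0,-0.09,0,0.05],[0,3,0,0,0,0,0.05],[0,3,0,0,0,0,0.05],[0,1.7,0,0,0,0,0.05],[0,0,0,0,0,0,0.05],[0,0,0,0,0,0,0.05],[0,0,0,0,0,0,0.05],[0,0,0,0,0,0,0.05],[0,0,0,0,0,0,0.05],[0,0,0,0,0,0,0.05]]]' 60
python3 - <<'E'
from h import *
st(); to((623.2,-19.5,134.6),81.95); c=show("wrist","w13"); spacerhand(c)
E
```

```text
t: 25.95
ee_pos: [623.9, -18.5, 157.6]
tool_rot: [[0.99, 0.001, 0.138], [-0.138, -0.0, 0.99], [0.001, -1.0, -0.0]]
contact_force: [0.0, -0.2, -5.4]
finger_gap: 13.5
t 25.95 p [623.9 -18.5 157.6] zang 82.05 ydir [ 1.e-03 -2.e-04 -1.e+00] F [ 0.  -0.2 -5.4] gap 13.5 q [-12.8  19.8  87.5   0.   72.6 -94.8]
d tool cm [-0.06  2.3  -0.11] ry 0.1
after turn d [-0.06  2.3  -0.11]
plate y at TCP 26.16 slope x,z deg [-0.4  -0.02]
z -75 near edge x -66.54
z -50 near edge x -66.53
z 0 near edge x -66.52
z 50 near edge x -66.46
z 75 near edge x -66.44
edges z at x~-55 [-87.34  87.6 ]
fin z range [-6.8  6.9] near x -49.6 top y -19.5
```

View pics/w13.png

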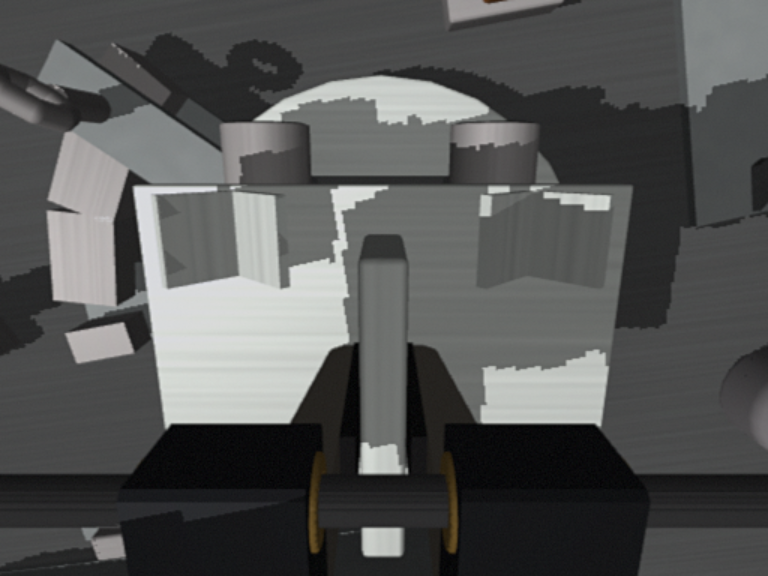

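```bash
python3 -m jog '[[[-0.06,0.6,-0.1,0,0.1,0,0.05],[0,0.6,0,0,0,0,0.05],[0,0.4,0,0,0,0,0.05],[0,0,0,0,0,0,0.05],[0,0,0,0,0,0,0.05],[0,0,0,0,0,0,0.05],[0,0,0,0,0,0,0.05]]]' 60
python3 - <<'E'
from h import *
st(); to((623.2,-19.5,134.6),81.95)
E
```

```text
t: 26.7
ee_pos: [623.2, -19.4, 141.3]
tool_rot: [[0.99, 0.001, 0.14], [-0.14, -0.0, 0.99], [0.001, -1.0, -0.0]]
contact_force: [0.7, 0.9, -5.0]
finger_gap: 13.9
t 26.7 p [623.2 -19.4 141.3] zang 81.95 ydir [ 7.e-04 -2.e-04 -1.e+00] F [ 0.7  0.9 -5. ] gap 13.9 q [-12.9  20.7  88.3  -0.   70.9 -94.8]
d tool cm [ 0.    0.67 -0.01] ry -0.0
after turn d [ 0.01  0.67 -0.01]
```

```bash
python3 -m jog '[[[0,0.3,0,0,0,0,0.05],[0,0.2,0,0,0,0,0.05],[0,0.12,0,0,0,0,0.05],[0,0,0,0,0,0,0.05],[0,0,0,0,0,0,0.05],[0,0,0,0,0,0,0.05],[0,0,0,0,0,0,0.05]]]' 60
python3 - <<'E'
from h import *
st(); to((623.2,-19.5,134.6),81.95)
E
```

```text
t: 27.4
ee_pos: [623.1, -19.8, 135.3]
tool_rot: [[0.99, 0.0, 0.14], [-0.14, -0.001, 0.99], [0.0, -1.0, -0.001]]
contact_force: [-2.7, -3.6, 0.0]
finger_gap: 13.9
t 27.4 p [623.1 -19.8 135.3] zang 81.94 ydir [ 4.e-04 -8.e-04 -1.e+00] F [-2.7 -3.6  0. ] gap 13.9 q [-12.9  21.1  88.6  -0.   70.3 -94.8]
d tool cm [0.01 0.07 0.03] ry -0.01
after turn d [0.01 0.07 0.03]
```

```bash
python3 -m jog '[[[0,0.05,0,0,0,0,0.05],[0,0,0,0,0,0,0.35],[0,0,0,0,0,0,0.35],[0,0,0,0,0,0,0.35],[0,-2,0,0,0,0,0.35],[0,-3,0,0,0,0,0.35],[0,-4,0,0,0,0,0.5],[-1,-4,0,0,0,0,0.5],[-1,-4,0,0,0,0,0.57],[0,0,0,0,0,0,0.57],[0,0,0,0,0,0,0.57],[0,0,0,0,0,0,0.57]]]'
python3 - <<'E'
from sp import *
st(); c=show("wrist","w14"); spacer(c,80.4,(623,-19),120)
from tb import tubes; tubes(c,72,95)
E
```

```text
t: 28.6
ee_pos: [602.6, -16.3, 302.3]
tool_rot: [[0.99, -0.003, 0.14], [-0.14, 0.001, 0.99], [-0.003, -1.0, 0.0]]
contact_force: [0.1, 0.2, -0.2]
finger_gap: 52.4
t 28.6 p [602.6 -16.3 302.3] zang 81.95 ydir [-2.7e-03  9.0e-04 -1.0e+00] F [ 0.1  0.2 -0.2] gap 52.4 q [-13.   11.2  81.3   0.   87.6 -95. ]
fin top z 153.8 rect [609.7 -17.6] [13.9 72.2] 82.27 1094
plate z 108.9 rect [610.2 -17.7] [176.3 107.2] 81.95 12143
fin pca ang -8.39 [607.9 -17.3]
[208. 122.] {'c': array([539.2, -59.8,  70.6]), 'ang': np.float64(143.34), 'L': np.float64(36.2), 'n': 803, 'res': np.float64(1.84)}
[301. 122.] {'c': array([554.4,  42.2,  70.6]), 'ang': np.float64(148.16), 'L': np.float64(34.6), 'n': 798, 'res': np.float64(1.6)}
```

View pics/w14.png

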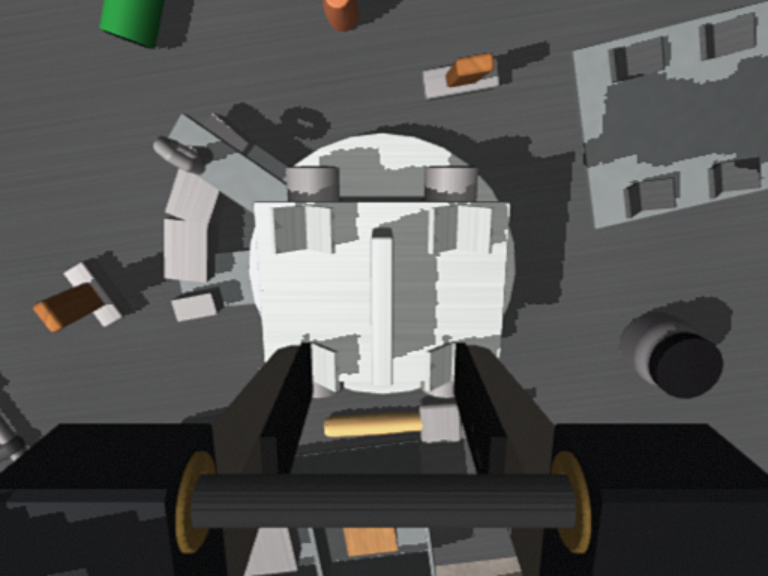

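```bash
python3 - <<'E'
from h import *
to((525.5,346.8,130),95.44)
E
```

```text
d tool cm [-12.64  17.26  34.86] ry -13.49
after turn d [-4.22 17.19 36.87]
```

```bash
python3 -m jog '[[[0,0,0,0,-6.75,0,0.57],[0,0,0,0,-6.74,0,0.57],[-0.47,1.91,4.1,0,0,0,0.57],[-0.47,1.91,4.1,0,0,0,0.57],[-0.47,1.91,4.1,0,0,0,0.57],[-0.47,1.91,4.1,0,0,0,0.57],[-0.47,1.91,4.1,0,0,0,0.57],[-0.47,1.91,4.1,0,0,0,0.57],[-0.47,1.91,4.1,0,0,0,0.57],[-0.47,1.91,4.1,0,0,0,0.57],[-0.47,1.91,4.1,0,0,0,0.57],[0,0,0,0,0,0,0.57]]]' 40
python3 -m jog '[[[0,0,0,0,0,0,0.57],[0,0,0,0,0,0,0.57],[0,0,0,0,0,0,0.57],[0,0,0,0,0,0,0.57]]]'
python3 - <<'E'
from h import *
st(); c=show("wrist","w15"); to((525.5,346.8,42),95.44)
W=cloud(c); m=(W[...,2]>45)&(W[...,2]<70)&(np.hypot(W[...,0]-528,W[...,1]-347)<100)&(abs(W[...,1]-347)<34)
m[232:]=0
print(tubefit(W[m]), W[m][:,0].min())
E
```

```text
t: 29.85
ee_pos: [521.1, 349.8, 126.6]
tool_rot: [[0.995, -0.009, -0.1], [0.1, -0.002, 0.995], [-0.009, -1.0, -0.001]]
contact_force: [-0.5, -0.9, 1.0]
finger_gap: 52.4
t: 30.25
ee_pos: [526.9, 345.8, 133.1]
tool_rot: [[0.996, 0.001, -0.093], [0.093, 0.0, 0.996], [0.001, -1.0, 0.0]]
contact_force: [0.5, -0.7, -0.3]
finger_gap: 52.5
t 30.25 p [526.9 345.8 133.1] zang 95.34 ydir [ 1.e-03  3.e-04 -1.e+00] F [ 0.5 -0.7 -0.3] gap 52.5 q [ 22.3  22.1  87.5  -0.   70.3 -73. ]
d tool cm [-0.13  9.1   0.09] ry -0.09
after turn d [-0.12  9.1   0.09]
{'c': array([489.4, 343. ,  41.4]), 'ang': np.float64(5.46), 'L': np.float64(105.7), 'n': 8033, 'res': np.float64(0.58)} 435.195873808806
```

View pics/w15.png

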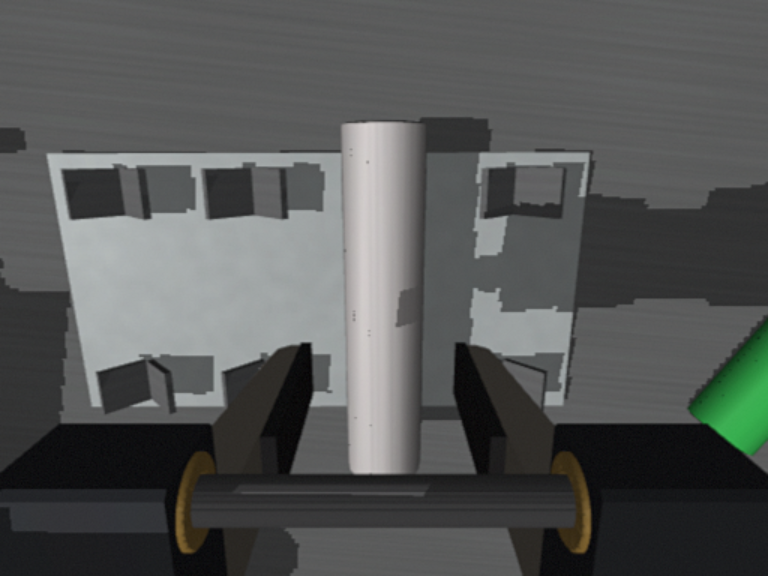

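```bash
python3 -m jog '[[[-0.12,2.3,0.09,0,0,0,0.57],[0,2.3,0,0,0,0,0.57],[0,2.3,0,0,0,0,0.57],[0,2.1,0,0,0,0,0.57],[0,0,0,0,0,0,0.57],[0,0,0,0,0,0,0.57],[0,0,0,0,0,0,0.57],[0,0,0,0,0,0,0.57]]]'
python3 - <<'E'
from h import *
st(); to((525.5,346.8,42),95.44)
E
```

```text
t: 31.1
ee_pos: [525.9, 348.0, 44.2]
tool_rot: [[0.996, 0.003, -0.095], [0.095, 0.001, 0.996], [0.003, -1.0, 0.001]]
contact_force: [0.2, -0.6, 0.2]
finger_gap: 52.2
t 31.1 p [525.9 348.   44.2] zang 95.43 ydir [ 0.0027  0.0011 -1.    ] F [ 0.2 -0.6  0.2] gap 52.2 q [ 22.5  28.6  89.9   0.   61.4 -72.9]
d tool cm [-0.05  0.22 -0.11] ry -0.01
after turn d [-0.05  0.22 -0.11]
```

```bash
python3 -m jog '[[[-0.04,0.1,-0.11,0,0,0,0.2],[0,0,0,0,0,0,0.2],[0,0,0,0,0,0,0.2],[0,0,0,0,0,0,0.2],[0,0,0,0,0,0,0.2],[0,-3,0,0,0,0,0.2],[0,-4.5,0,0,0,0,0.2],[0,-4.5,0,0,0,0,0.2],[0,-4.5,0,0,0,0,0.2],[0,-4.5,0,0,0,0,0.2],[0,0,0,0,0,0,0.2]]]' 40
python3 - <<'E'
from h import *
st(); to((630.7,31.9,250),81.95)
E
```

```text
t: 32.2
ee_pos: [527.5, 348.3, 259.0]
tool_rot: [[0.995, 0.012, -0.095], [0.095, 0.006, 0.995], [0.013, -1.0, 0.005]]
contact_force: [1.4, 0.0, -1.8]
finger_gap: 39.0
t 32.2 p [527.5 348.3 259. ] zang 95.45 ydir [ 0.012   0.0059 -0.9999] F [ 1.4  0.  -1.8] gap 39.0 q [ 22.5  16.   80.6   0.   82.7 -73. ]
d tool cm [  7.26   0.84 -32.48] ry 13.5
after turn d [ 14.65   0.9  -29.88]
```

```bash
python3 -m jog '[[[0,0,0,0,6.75,0,0.2],[0,0,0,0,6.75,0,0.2],[1.83,0.1,-3.74,0,0,0,0.2],[1.83,0.1,-3.74,0,0,0,0.2],[1.83,0.1,-3.74,0,0,0,0.2],[1.83,0.1,-3.74,0,0,0,0.2],[1.83,0.1,-3.74,0,0,0,0.2],[1.83,0.1,-3.74,0,0,0,0.2],[1.83,0.1,-3.74,0,0,0,0.2],[1.83,0.1,-3.74,0,0,0,0.2],[0,0,0,0,0,0,0.2],[0,0,0,0,0,0,0.2]]]' 40
python3 -m jog '[[[0,0,0,0,0,0,0.2],[0,0,0,0,0,0,0.2],[0,0,0,0,0,0,0.2],[0,0,0,0,0,0,0.2]]]' 40
python3 - <<'E'
from h import *
st(); c=show("wrist","w16"); inhand(c); to((630.7,31.9,160),81.95)
E
```

```text
t: 33.4
ee_pos: [626.6, 29.4, 240.7]
tool_rot: [[0.99, -0.004, 0.142], [-0.142, 0.002, 0.99], [-0.004, -1.0, 0.001]]
contact_force: [-0.6, 0.4, -2.9]
finger_gap: 39.0
t: 33.8
ee_pos: [627.3, 30.5, 243.5]
tool_rot: [[0.99, 0.0, 0.139], [-0.139, 0.0, 0.99], [0.0, -1.0, 0.0]]
contact_force: [-0.0, 0.0, -2.7]
finger_gap: 39.0
t 33.8 p [627.3  30.5 243.5] zang 82.0 ydir [ 2.e-04  1.e-04 -1.e+00] F [-0.   0.  -2.7] gap 39.0 q [ -8.2  16.5  81.7   0.   81.8 -90.2]
near end tool x [-88.4 -88.1 -87.6] top tool y -20.5
-75 zmid 0.15 ytop -20.55
-50 zmid 0.14 ytop -20.52
-25 zmid 0.13 ytop -20.5
d tool cm [0.31 8.35 0.21] ry 0.04
after turn d [0.31 8.35 0.21]
```

View pics/w16.png

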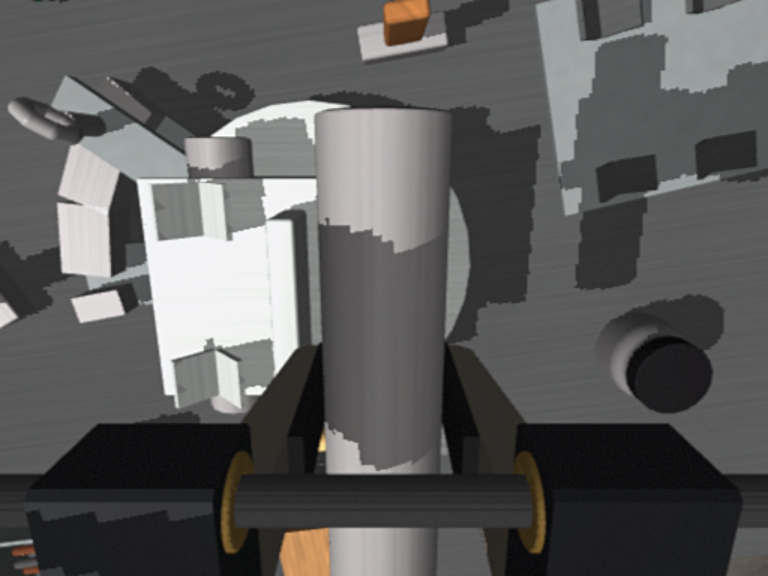

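```bash
python3 -m jog '[[[0.15,2,0.21,0,0,0,0.2],[0,3,0,0,0,0,0.2],[0,2.5,0,0,0,0,0.2],[0,0.9,0,0,0,0,0.2],[0,0,0,0,0,0,0.2],[0,0,0,0,0,0,0.2],[0,0,0,0,0,0,0.2],[0,0,0,0,0,0,0.2],[0,0,0,0,0,0,0.2],[0,0,0,0,0,0,0.2]]]' 40
python3 - <<'E'
from h import *
st();to((629.2,32.1,140.5),81.95)
E
```

```text
t: 34.85
ee_pos: [629.4, 31.5, 159.9]
tool_rot: [[0.99, 0.001, 0.14], [-0.14, -0.0, 0.99], [0.001, -1.0, 0.0]]
contact_force: [-0.4, 0.7, -2.3]
finger_gap: 39.0
t 34.85 p [629.4  31.5 159.9] zang 81.94 ydir [ 7.e-04 -1.e-04 -1.e+00] F [-0.4  0.7 -2.3] gap 39.0 q [ -8.1  20.6  86.3   0.   73.1 -90. ]
d tool cm [-0.03  1.94  0.06] ry -0.01
after turn d [-0.03  1.94  0.06]
```

```bash
python3 -m jog '[[[-0.03,0.6,0.06,0,0,0,0.2],[0,0.6,0,0,0,0,0.2],[0,0.4,0,0,0,0,0.2],[0,0,0,0,0,0,0.2],[0,0,0,0,0,0,0.2],[0,0,0,0,0,0,0.2],[0,0,0,0,0,0,0.2]]]' 40
python3 - <<'E'
from h import *
st();to((629.2,32.1,140.5),81.95)
E
```

```text
t: 35.55
ee_pos: [629.2, 32.1, 143.7]
tool_rot: [[0.99, 0.001, 0.14], [-0.14, -0.0, 0.99], [0.001, -1.0, -0.0]]
contact_force: [-0.9, -0.4, -3.4]
finger_gap: 39.2
t 35.55 p [629.2  32.1 143.7] zang 81.94 ydir [ 6.e-04 -1.e-04 -1.e+00] F [-0.9 -0.4 -3.4] gap 39.2 q [ -8.   21.5  87.   -0.   71.5 -90. ]
d tool cm [-0.    0.32 -0.  ] ry -0.01
after turn d [-0.    0.32 -0.  ]
```

```bash
python3 -m jog '[[[0,0.2,0,0,0,0,0.2],[0,0.1,0,0,0,0,0.2],[0,0,0,0,0,0,0.2],[0,0,0,0,0,0,0.2],[0,0,0,0,0,0,0.2],[0,0,0,0,0,0,0.5],[0,0,0,0,0,0,0.5],[0,0,0,0,0,0,0.5],[0,0,0,0,0,0,0.5]]]' 40
python3 -m jog '[[[0,-2,0,0,0,0,0.5],[0,-3,0,0,0,0,0.5],[0,-3,0,0,0,0,0.5],[0,-4,0,0,0,0,0.5],[0,-4,-3,0,0,0,0.5],[-1,-2,-2,0,0,0,0.5],[0,0,0,0,0,0,0.5],[0,0,0,0,0,0,0.5]]]'
python3 - <<'E'
from tb import *
from sp import spacer
st(); c=show("wrist","w17"); tubes(c,142,170); spacer(c,80.4,(623,-19),120)
E
```

```text
t: 36.45
ee_pos: [629.2, 32.3, 140.6]
tool_rot: [[0.99, 0.0, 0.14], [-0.14, 0.0, 0.99], [0.0, -1.0, 0.0]]
contact_force: [0.2, 0.1, 0.2]
finger_gap: 46.1
t: 37.25
ee_pos: [612.1, -15.9, 320.3]
tool_rot: [[0.99, 0.0, 0.141], [-0.141, 0.0, 0.99], [0.0, -1.0, 0.001]]
contact_force: [-0.2, -0.1, -0.0]
finger_gap: 45.6
t 37.25 p [612.1 -15.9 320.3] zang 81.9 ydir [ 5.e-04  5.e-04 -1.e+00] F [-0.2 -0.1 -0. ] gap 45.6 q [-12.8  12.2  78.2   0.   89.5 -94.7]
[303. 174.] {'c': array([630.5,  32. , 139.9]), 'ang': np.float64(-8.04), 'L': np.float64(178.3), 'n': 5663, 'res': np.float64(0.59)}
[253. 191.] {'c': array([623.1, -19.4, 134.1]), 'ang': np.float64(-7.83), 'L': np.float64(98.9), 'n': 1329, 'res': np.float64(1.16)}
fin top z 157.3 rect [606.9  35. ] [ 37.8 130.8] 82.02 4681
plate z 108.9 rect [618.9 -18.8] [176.3 124.6] 81.92 9620
fin pca ang -8.15 [600.9  34.4]
```

View pics/w17.png

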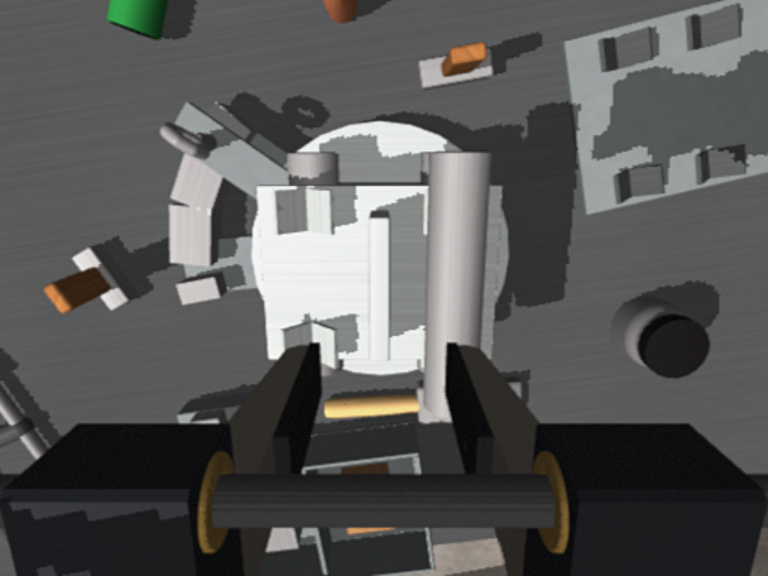

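```bash
cat > ck.py <<'E'
from h import *
def chock(c,near,R=60,rowmax=232):
    W=cloud(c).copy(); W[rowmax:]=np.nan; im=c["image"].astype(int)
    r=np.hypot(W[...,0]-near[0],W[...,1]-near[1])
    orange=(im[...,0]-im[...,2]>60)&(r<R)&(W[...,2]>24)
    top=W[orange&(W[...,2]>80)&(W[...,2]<95)]
    foot=W[(r<R)&(abs(W[...,2]-22)<3)&~orange]
    for n,p in (("handle top",top),("foot top",foot),("orange all",W[orange])):
        if len(p)>10:
            rc=cv2.minAreaRect(p[:,:2].astype(np.float32)); print(n,len(p),"z",np.median(p[:,2]).round(1),np.round(rc[0],1),np.round(rc[1],1),round(rc[2],1))
if __name__=="__main__":
    c=loadw("w17"); W=cloud(c); print(W[45,303],W[40,310],W[195,45]); chock(c,W[45,303][:2]); chock(c,W[195,45][:2])
E
python3 ck.py
```

```text
[482.63035691  57.33659217  66.44556255] [481.34921417  62.24551262  85.85903743] [ 608.32955244 -275.82786119   79.32694782]
handle top 277 z 85.7 [476.7  64.8] [11.8 24.6] 0.7
foot top 533 z 22.1 [476.9  65.8] [21.8 60.1] 0.7
orange all 338 z 85.4 [476.7  64.8] [11.8 24.7] 0.7
handle top 162 z 86.0 [ 610.3 -281.2] [25.  10.7] 21.2
foot top 498 z 22.1 [ 609.8 -280.2] [60.  23.2] 22.0
orange all 162 z 86.0 [ 610.3 -281.2] [25.  10.7] 21.2
```

```bash
python3 -m jog '[[[-3.63,1,1.53,0,0,0,0.4],[-3.63,1,1.53,0,0,0,0.4],[-3.63,1,1.53,0,0,0,0.4],[-3.63,1,1.53,0,0,0,0.4],[0,0,0,0,8.12,0,0.4],[0,0,0,0,8.12,0,0.4],[0,0,0,0,8.12,0,0.4],[0,0,0,0,8.12,0,0.4],[0,0,0,0,8.12,0,0.4],[0,0,0,0,8.12,0,0.4],[0,0,0,0,8.12,0,0.4],[0,0,0,0,8.12,0,0.4]]]' 40
python3 -m jog '[[[0,0,0,0,8.12,0,0.4],[0,0,0,0,8.12,0,0.4],[0,0,0,0,0,0,0.4],[0,0,0,0,0,0,0.4],[0,0,0,0,0,0,0.4],[0,0,0,0,0,0,0.4]]]' 40
python3 - <<'E'
from ck import *
st(); c=show("wrist","w18"); chock(c,(477,65)); to((476.8,65.3,140),0.7)
E
```

```text
t: 38.5
ee_pos: [476.0, 66.0, 278.2]
tool_rot: [[0.288, -0.004, 0.958], [-0.958, 0.001, 0.288], [-0.002, -1.0, -0.003]]
contact_force: [-0.9, 0.5, -0.1]
finger_gap: 36.5
t: 39.1
ee_pos: [476.8, 65.2, 280.1]
tool_rot: [[0.014, -0.001, 1.0], [-1.0, 0.0, 0.014], [-0.0, -1.0, -0.001]]
contact_force: [-0.6, 0.2, 0.8]
finger_gap: 36.9
t 39.1 p [476.8  65.2 280.1] zang 0.83 ydir [-5.e-04  1.e-04 -1.e+00] F [-0.6  0.2  0.8] gap 36.9 q [ -6.6  -6.8 102.4   0.   84.5  -7.5]
handle top 234 z 86.0 [476.4  65. ] [10.7 25.7] 1.0
foot top 480 z 22.2 [497.4  61.6] [60.5 74.8] 78.1
orange all 234 z 86.0 [476.4  65. ] [10.7 25.7] 1.0
d tool cm [-0.02 14.02 -0.  ] ry 0.1
after turn d [-0.02 14.02 -0.  ]
```

View pics/w18.png

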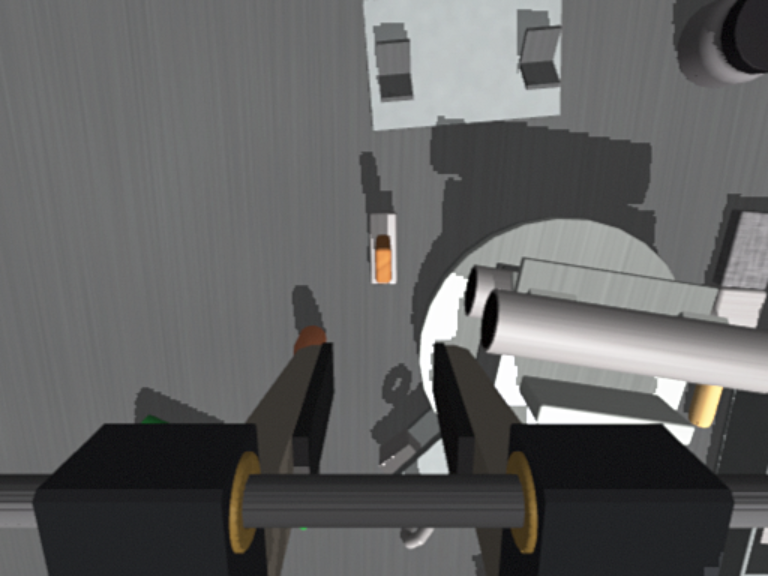

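```bash
python3 -m jog '[[[0,0,0,0,-8.5,0,0.4],[0,0,0,0,-8.5,0,0.4],[0,0,0,0,-8.5,0,0.4],[0,0,0,0,-8.5,0,0.4],[0,0,0,0,-8.5,0,0.4],[0,0,0,0,-8.5,0,0.4],[0,0,0,0,-8.5,0,0.4],[0,0,0,0,-8.5,0,0.4],[0,0,0,0,-8.5,0,0.4],[0,0,0,0,-8.5,0,0.4],[0,0,0,0,-8.5,0,0.4],[0,0,0,0,-8.5,0,0.4]]]' 40
python3 -m jog '[[[0,0,0,0,-8.5,0,0.4],[0,0,0,0,0,0,0.4]]]' 40
python3 - <<'E'
from h import *
st(); to((610,-280.7,280),111.5)
E
```

```text
t: 40.35
ee_pos: [476.9, 65.0, 280.4]
tool_rot: [[0.974, 0.0, -0.227], [0.227, 0.0, 0.974], [0.0, -1.0, -0.0]]
contact_force: [-0.5, 0.0, 0.1]
finger_gap: 36.7
t: 40.55
ee_pos: [476.9, 65.0, 280.4]
tool_rot: [[0.932, 0.0, -0.363], [0.363, 0.0, 0.932], [0.0, -1.0, -0.0]]
contact_force: [-0.2, 1.0, -0.1]
finger_gap: 36.3
t 40.55 p [476.9  65.  280.4] zang 111.29 ydir [ 0.  0. -1.] F [-0.2  1.  -0.1] gap 36.3 q [  -6.7   -6.8  102.4    0.    84.5 -118. ]
d tool cm [ -0.15   0.04 -37.04] ry -0.21
after turn d [ -0.29   0.04 -37.04]
```

```bash
python3 -m jog '[[[-0.03,0,-4.63,0,0,0,0.4],[-0.03,0,-4.63,0,0,0,0.4],[-0.03,0,-4.63,0,0,0,0.4],[-0.03,0,-4.63,0,0,0,0.4],[-0.03,0,-4.63,0,0,0,0.4],[-0.03,0,-4.63,0,0,0,0.4],[-0.03,0,-4.63,0,0,0,0.4],[-0.03,0,-4.63,0,-0.2,0,0.4],[0,0,0,0,0,0,0.4],[0,0,0,0,0,0,0.4],[0,0,0,0,0,0,0.4],[0,0,0,0,0,0,0.4]]]' 40
python3 - <<'E'
from ck import *
st(); c=show("wrist","w19"); chock(c,(610,-281)); to((610,-280.7,140),111.5)
E
```

```text
t: 41.75
ee_pos: [608.9, -279.8, 281.1]
tool_rot: [[0.931, 0.001, -0.366], [0.366, -0.0, 0.931], [0.001, -1.0, -0.0]]
contact_force: [0.0, 0.3, -0.4]
finger_gap: 37.1
t 41.75 p [ 608.9 -279.8  281.1] zang 111.47 ydir [ 7.e-04 -3.e-04 -1.e+00] F [ 0.   0.3 -0.4] gap 37.1 q [ -35.    21.7   71.     0.    87.3 -146.5]
handle top 223 z 86.1 [ 610.3 -282.2] [24.5  9.8] 21.4
foot top 503 z 22.1 [ 609.5 -281.7] [58.5 21.8] 21.3
orange all 229 z 86.0 [ 610.2 -282.3] [24.8  9.8] 21.4
d tool cm [ 0.06 14.12 -0.11] ry -0.02
after turn d [ 0.07 14.12 -0.12]
```

View pics/w19.png

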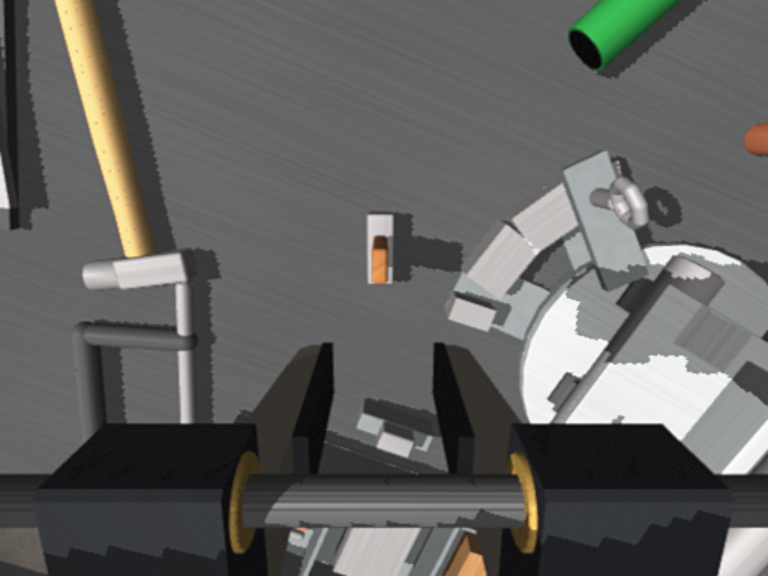

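```bash
python3 -m jog '[[[0,3.5,-0.25,0,0,0,0.4],[0,3.5,0,0,0,0,0.4],[0,3.5,0,0,0,0,0.4],[0,3.5,0,0,0,0,0.4],[0,2.5,0,0,0,0,0.4],[0,0,0,0,0,0,0.4],[0,0,0,0,0,0,0.4],[0,0,0,0,0,0,0.4],[0,0,0,0,0,0,0.4],[0,0,0,0,0,0,0.4],[0,0,0,0,0,0,0.4],[0,0,0,0,0,0,0.4]]]' 40
python3 - <<'E'
from ck import *
st(); c=show("wrist","w20"); to((609.9,-282,74),111.4)
E
```

```text
t: 43.0
ee_pos: [609.8, -283.5, 115.7]
tool_rot: [[0.931, 0.0, -0.365], [0.365, -0.0, 0.931], [0.0, -1.0, -0.0]]
contact_force: [0.8, 0.2, 0.1]
finger_gap: 37.1
t 43.0 p [ 609.8 -283.5  115.7] zang 111.43 ydir [ 4.e-04 -2.e-04 -1.e+00] F [0.8 0.2 0.1] gap 37.1 q [ -35.2   29.1   80.2    0.    70.7 -146.6]
d tool cm [0.07 4.15 0.14] ry 0.03
after turn d [0.07 4.15 0.14]
```

View pics/w20.png

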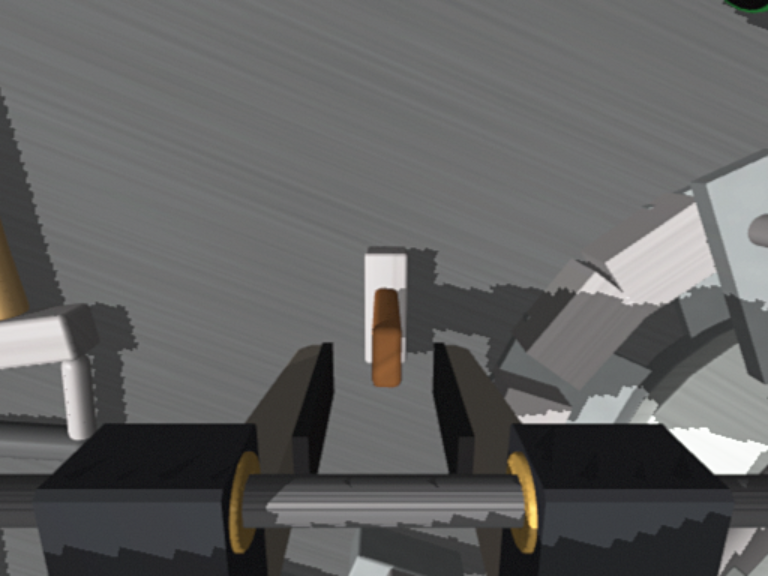

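```bash
python3 -m jog '[[[0.07,1.5,0.14,0,0,0,0.4],[0,1.5,0,0,0,0,0.4],[0,1,0,0,0,0,0.4],[0,0,0,0,0,0,0.4],[0,0,0,0,0,0,0.4],[0,0,0,0,0,0,0.4],[0,0,0,0,0,0,0.4],[0,0,0,0,0,0,0.4],[0,0,0,0,0,0,0.4]]]' 40
python3 - <<'E'
from ck import *
st(); to((609.9,-282,74),111.4)
E
```

```text
t: 43.95
ee_pos: [610.1, -282.0, 75.8]
tool_rot: [[0.931, 0.001, -0.365], [0.365, -0.0, 0.931], [0.0, -1.0, -0.001]]
contact_force: [-0.1, -0.4, -0.2]
finger_gap: 36.8
t 43.95 p [ 610.1 -282.    75.8] zang 111.44 ydir [ 6.e-04 -4.e-04 -1.e+00] F [-0.1 -0.4 -0.2] gap 36.8 q [ -35.1   31.6   81.4   -0.    66.9 -146.5]
d tool cm [-0.02  0.18  0.01] ry 0.04
after turn d [-0.02  0.18  0.01]
```

```bash
python3 -m jog '[[[0,0.1,0,0,0,0,0.02],[0,0,0,0,0,0,0.02],[0,0,0,0,0,0,0.02],[0,0,0,0,0,0,0.02],[0,0,0,0,0,0,0.02],[0,-2,0,0,0,0,0.02],[0,-4,0,0,0,0,0.02],[0,-4,0,0,0,0,0.02],[0,-4,0,0,0,0,0.02],[0,-4,0,0,0,0,0.02],[0,-2,0,0,0,0,0.02],[0,0,0,0,0,0,0.02]]]' 45
python3 - <<'E'
from ck import *
st(); c=show("wrist","w21"); to((626,-0.2,250),81.95)
P=toolcloud(c); m=(abs(P[...,2])<18)&(P[...,1]>44)&(P[...,1]<62)&(abs(P[...,0])<45)
p=P[m]; rc=cv2.minAreaRect(p[:,[0,2]].astype(np.float32)); print("foot top y",np.median(p[:,1]).round(1),rc,len(p))
A=np.c_[p[:,0],p[:,2],np.ones(len(p))]; k=np.linalg.lstsq(A[abs(p[:,1]-np.median(p[:,1]))<4],p[:,1][abs(p[:,1]-np.median(p[:,1]))<4],rcond=None)[0]; print(np.degrees(k[:2]),k[2])
E
```

```text
t: 45.15
ee_pos: [611.3, -282.8, 278.6]
tool_rot: [[0.931, 0.006, -0.365], [0.365, -0.004, 0.931], [0.004, -1.0, -0.006]]
contact_force: [0.2, 0.3, -1.3]
finger_gap: 11.7
t 45.15 p [ 611.3 -282.8  278.6] zang 111.44 ydir [ 0.006  -0.0042 -1.    ] F [ 0.2  0.3 -1.3] gap 11.7 q [ -35.1   22.    70.9    0.    86.7 -146.5]
d tool cm [11.76  2.5  25.68] ry 29.49
after turn d [-2.4   2.53 28.14]
foot top y 52.1 ((-13.5306396484375, 0.27378082275390625), (32.731109619140625, 21.865983963012695), 0.32604387402534485) 1375
[-0.70548528  0.07116908] 51.902301162711964
```

View pics/w21.png

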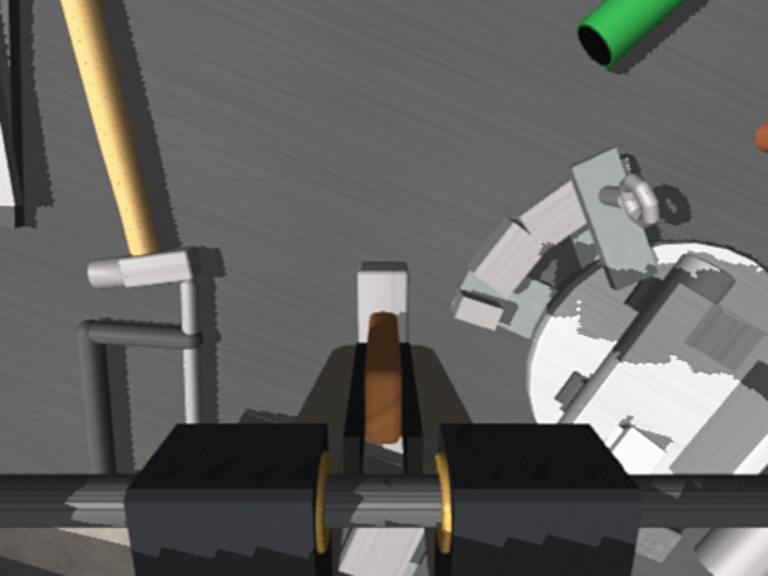

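```bash
python3 -m jog '[[[0,0,0,0,7.37,0,0.02],[0,0,0,0,7.37,0,0.02],[0,0,0,0,7.37,0,0.02],[0,0,0,0,7.37,0,0.02],[-0.4,0.35,4.69,0,0,0,0.02],[-0.4,0.35,4.69,0,0,0,0.02],[-0.4,0.35,4.69,0,0,0,0.02],[-0.4,0.35,4.69,0,0,0,0.02],[-0.4,0.35,4.69,0,0,0,0.02],[-0.4,0.35,4.69,0,0,0,0.02],[0,0,0,0,0,0,0.02],[0,0,0,0,0,0,0.02]]]' 45
python3 -m jog '[[[0,0,0,0,0,0,0.02],[0,0,0,0,0,0,0.02],[0,0,0,0,0,0,0.02],[0,0,0,0,0,0,0.02]]]'
python3 - <<'E'
from h import *
st(); c=show("wrist","w22"); to((626.1,0.0,225),81.95)
E
```

```text
t: 46.4
ee_pos: [624.2, 1.3, 250.4]
tool_rot: [[0.99, -0.005, 0.138], [-0.138, 0.0, 0.99], [-0.005, -1.0, -0.0]]
contact_force: [-0.2, 0.1, -3.0]
finger_gap: 11.7
t: 46.8
ee_pos: [625.5, -0.8, 253.4]
tool_rot: [[0.99, 0.0, 0.141], [-0.141, -0.0, 0.99], [0.0, -1.0, -0.0]]
contact_force: [-0.2, 0.4, -1.9]
finger_gap: 11.7
t 46.8 p [625.5  -0.8 253.4] zang 81.88 ydir [ 1.e-04 -0.e+00 -1.e+00] F [-0.2  0.4 -1.9] gap 11.7 q [-11.1  15.8  81.4  -0.   82.8 -93. ]
d tool cm [0.04 2.84 0.07] ry -0.06
after turn d [0.05 2.84 0.07]
```

View pics/w22.png

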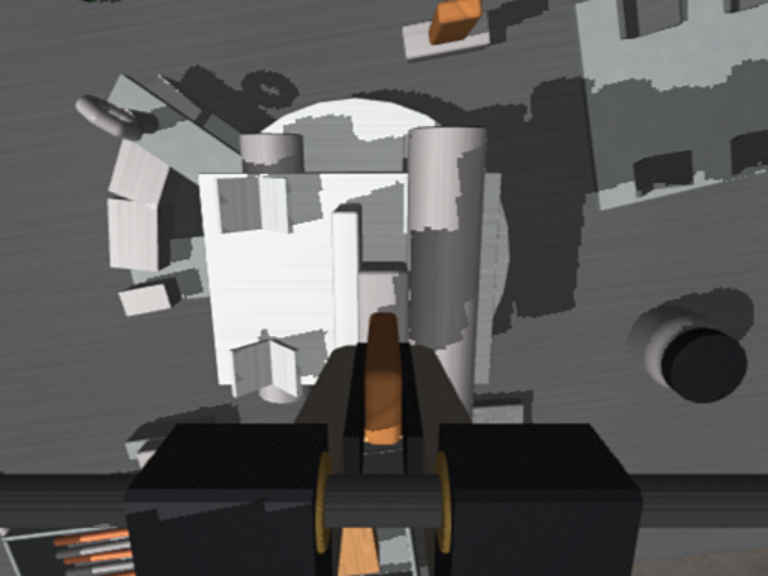

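```bash
cat > gapm.py <<'E'
from h import *
from tb import tubes
def gapm(c,tz):
    P=toolcloud(c); W=cloud(c)
    fin=P[(abs(W[...,2]-153.5)<2.5)&(np.hypot(W[...,0]-623,W[...,1]+19)<60)&(abs(P[...,2]+20)<12)]
    ft=P[(abs(P[...,1]-52)<4)&(abs(P[...,2])<18)&(P[...,0]<0)&(P[...,0]>-34)]
    print("fin z (tool)",np.percentile(fin[:,2],[1,50,99]).round(2),"x near",fin[:,0].min().round(1),"foot z",np.percentile(ft[:,2],[1,50,99]).round(2),"foot near x",np.percentile(ft[:,0],1).round(1))
if __name__=="__main__":
    c=loadw("w22"); gapm(c,0); tubes(c,142,170)
E
python3 gapm.py
```

```text
fin z (tool) [-25.85 -19.3  -12.3 ] x near -49.4 foot z [-10.49   0.53  10.96] foot near x -29.6
[298. 164.] {'c': array([616.1,  33.9, 139.9]), 'ang': np.float64(-8.06), 'L': np.float64(149.8), 'n': 7844, 'res': np.float64(0.59)}
[231. 182.] {'c': array([609.7, -18.1, 134.2]), 'ang': np.float64(-7.28), 'L': np.float64(72.1), 'n': 1554, 'res': np.float64(1.4)}
```

```bash
python3 -m jog '[[[0.04,0.8,0.07,0,-0.06,0,0.02],[0,0.5,0,0,0,0,0.02],[0,0.4,0,0,0,0,0.02],[0,0,0,0,0,0,0.02],[0,0,0,0,0,0,0.02],[0,0,0,0,0,0,0.02],[0,0,0,0,0,0,0.02],[0,0,0,0,0,0,0.02]]]'
python3 - <<'E'
from gapm import *
st(); c=show("wrist","w23"); gapm(c,0); to((626.1,0.0,182.6),81.95)
E
```

```text
t: 47.65
ee_pos: [626.1, 0.7, 236.6]
tool_rot: [[0.99, 0.0, 0.139], [-0.139, -0.0, 0.99], [0.0, -1.0, -0.0]]
contact_force: [-0.3, -0.6, -1.5]
finger_gap: 11.7
t 47.65 p [626.1   0.7 236.6] zang 82.02 ydir [ 4.e-04 -1.e-04 -1.e+00] F [-0.3 -0.6 -1.5] gap 11.7 q [-11.   16.4  82.5  -0.   81.  -93. ]
fin z (tool) [-27.38 -20.51 -13.68] x near -49.8 foot z [-10.49   0.22  10.93] foot near x -29.6
d tool cm [ 0.01  5.4  -0.07] ry 0.07
after turn d [ 0.01  5.4  -0.07]
```

```bash
python3 -m jog '[[[0,0.5,-0.05,0,0.05,0,0.02],[0,0.5,0,0,0,0,0.02],[0,0.5,0,0,0,0,0.02],[0,0,0,0,0,0,0.02],[0,0,0,0,0,0,0.02],[0,0,0,0,0,0,0.02],[0,0,0,0,0,0,0.02],[0,0,0,0,0,0,0.02]]]'
python3 - <<'E'
from gapm import *
st(); c=show("wrist","w24"); gapm(c,0); to((626.1,0.0,182.6),81.95)
E
```

```text
t: 48.5
ee_pos: [626.0, 0.2, 221.7]
tool_rot: [[0.99, 0.0, 0.14], [-0.14, -0.0, 0.99], [0.0, -1.0, -0.0]]
contact_force: [1.2, 0.6, -1.3]
finger_gap: 11.8
t 48.5 p [6.260e+02 2.000e-01 2.217e+02] zang 81.96 ydir [ 4.e-04 -1.e-04 -1.e+00] F [ 1.2  0.6 -1.3] gap 11.8 q [-11.   17.   83.6   0.   79.4 -93. ]
fin z (tool) [-26.96 -20.04 -13.24] x near -49.7 foot z [-10.5    0.53  10.95] foot near x -29.6
d tool cm [ 0.01  3.9  -0.02] ry 0.02
after turn d [ 0.01  3.9  -0.02]
```

Aligned between fin and tube; lower in small steps.

```bash
python3 -m jog '[[[0,0.7,0,0,0,0,0.02],[0,0.7,0,0,0,0,0.02],[0,0.7,0,0,0,0,0.02],[0,0.7,0,0,0,0,0.02],[0,0.5,0,0,0,0,0.02],[0,0,0,0,0,0,0.02],[0,0,0,0,0,0,0.02],[0,0,0,0,0,0,0.02],[0,0,0,0,0,0,0.02],[0,0,0,0,0,0,0.02]]]'
python3 - <<'E'
from gapm import *
st(); c=show("wrist","w25"); gapm(c,0); to((626.1,0.0,182.6),81.95)
E
```

```text
t: 49.55
ee_pos: [626.1, 0.2, 188.7]
tool_rot: [[0.99, 0.001, 0.14], [-0.14, -0.0, 0.99], [0.001, -1.0, -0.0]]
contact_force: [-0.4, 0.6, -3.2]
finger_gap: 11.9
t 49.55 p [6.261e+02 2.000e-01 1.887e+02] zang 81.96 ydir [ 6.e-04 -1.e-04 -1.e+00] F [-0.4  0.6 -3.2] gap 11.9 q [-11.   18.5  85.5   0.   76.  -93. ]
fin z (tool) [-26.98 -20.44 -13.28] x near -49.7 foot z [-13.21  -0.1   11.85] foot near x -29.7
d tool cm [ 0.01  0.6  -0.02] ry 0.02
after turn d [ 0.01  0.6  -0.02]
```

View pics/w25.png

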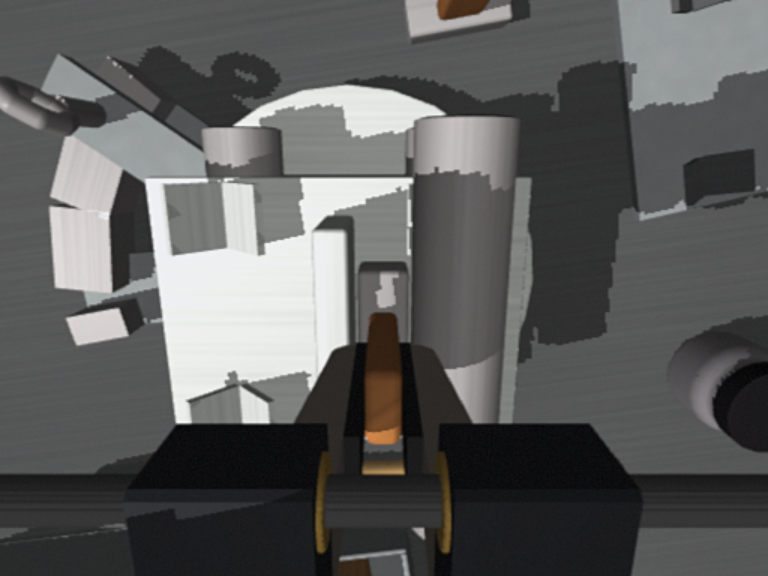

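```bash
python3 -m jog '[[[0,0.3,0,0,0,0,0.02],[0,0.2,0,0,0,0,0.02],[0,0.1,0,0,0,0,0.02],[0,0,0,0,0,0,0.02],[0,0,0,0,0,0,0.02],[0,0,0,0,0,0,0.02],[0,0,0,0,0,0,0.02],[0,0,0,0,0,0,0.02]]]'
python3 - <<'E'
from gapm import *
st();  to((626.1,0.0,182.6),81.95)
E
```

```text
t: 50.4
ee_pos: [626.0, 0.3, 182.8]
tool_rot: [[0.99, 0.0, 0.14], [-0.14, -0.0, 0.99], [0.0, -1.0, -0.0]]
contact_force: [-2.7, 0.7, 3.6]
finger_gap: 11.7
t 50.4 p [6.260e+02 3.000e-01 1.828e+02] zang 81.97 ydir [ 2.e-04 -1.e-04 -1.e+00] F [-2.7  0.7  3.6] gap 11.7 q [-11.   18.8  85.9  -0.   75.4 -93. ]
d tool cm [ 0.02  0.02 -0.02] ry 0.02
after turn d [ 0.02  0.02 -0.02]
```

```bash
python3 -m jog '[[[0,0,0,0,0,0,0.3],[0,0,0,0,0,0,0.3],[0,0,0,0,0,0,0.3],[0,-1,0,0,0,0,0.3],[0,-3,0,0,0,0,0.3],[0,-4,0,0,0,0,0.3],[0,-4,0,0,0,0,0.3],[0,-4,-2,0,0,0,0.4],[0,0,0,0,0,0,0.4],[0,0,0,0,0,0,0.4],[0,0,0,0,0,0,0.4]]]'
python3 - <<'E'
from gapm import *
from ck import chock
st(); c=show("wrist","w26"); tubes(c,142,170)
W=cloud(c).copy()
r=np.hypot(W[...,0]-626,W[...,1])
v=np.mgrid[0:384,0:512][0]
for n,lo,hi in (("foot",127,134),("handle",191,198),("fin",151,156)):
    p=W[(W[...,2]>lo)&(W[...,2]<hi)&(r<62)&(v<300)]
    if n!="handle": 
        d=p[:,:2]-np.array([623.3,-19.5]); Y=d@np.array([.140,.990]); p=p[(Y>8.2)&(Y<31)] if n=="foot" else p[abs(Y)<9]
    rc=cv2.minAreaRect(p[:,:2].astype(np.float32)); print(n,len(p),np.median(p[:,2]).round(1),np.round(rc[0],1),np.round(rc[1],1),round(rc[2],1))
E
```

```text
t: 51.5
ee_pos: [622.6, -19.2, 340.8]
tool_rot: [[0.99, -0.002, 0.14], [-0.14, 0.001, 0.99], [-0.003, -1.0, 0.0]]
contact_force: [-0.6, -0.3, -0.8]
finger_gap: 36.9
t 51.5 p [622.6 -19.2 340.8] zang 81.97 ydir [-2.5e-03  8.0e-04 -1.0e+00] F [-0.6 -0.3 -0.8] gap 36.9 q [-12.9  13.7  74.2   0.   92.2 -94.8]
[303. 161.] {'c': array([629.2,  32.2, 139.9]), 'ang': np.float64(-8.04), 'L': np.float64(175.8), 'n': 5308, 'res': np.float64(0.62)}
[255. 177.] {'c': array([623.4, -19.7, 134.1]), 'ang': np.float64(-8.37), 'L': np.float64(99.4), 'n': 1240, 'res': np.float64(0.98)}
foot 530 130.7 [621.7   1.2] [21.1 68. ] 81.2
handle 332 194.5 [6.261e+02 5.000e-01] [11.6 25.9] 79.8
fin 1224 153.7 [623.6 -19.7] [13.4 99. ] 82.2
```

View pics/w26.png

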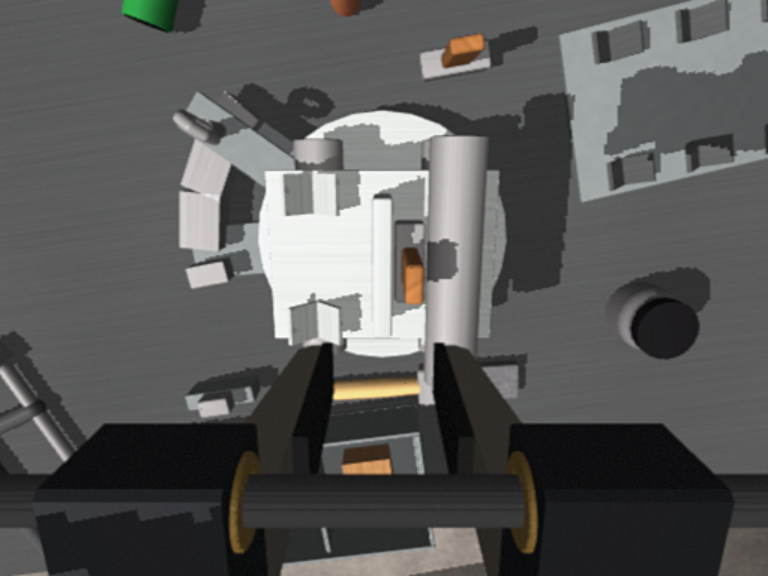

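```bash
python3 - <<'E'
from h import *
for n in ("w26","w19","w21","w14","w9"):
    c=loadw(n); W=cloud(c)
    r=np.hypot(W[...,0]-500,W[...,1]+147); m=(r<60)&(W[...,2]>78)&(W[...,2]<115); m[232:]=False
    k,l,s,ce=cv2.connectedComponentsWithStats(m.astype(np.uint8)); i=1+np.argmax(s[1:,4])
    p=W[l==i]
    t=p[p[:,2]>101]
    rc=cv2.minAreaRect(p[:,:2].astype(np.float32)); print(n,len(p),"zmax",np.percentile(p[:,2],99).round(1),np.round(rc[0],1),np.round(rc[1],1),round(rc[2],1),"top",t.mean(0).round(1), np.round(cv2.minAreaRect(t[:,:2].astype(np.float32))[0],1), "R",np.hypot(*(rc[0]-np.array([623.4,-19.5]))).round(1),np.degrees(np.arctan2(rc[0][1]+19.5,rc[0][0]-623.4)).round(2))
E
```

```text
w26 367 zmax 114.8 [ 507.1 -142.2] [36.1 12.1] 47.2 top [ 508.7 -140.9  110.4] [ 507.8 -143.1] R 169.0 -133.48
w19 640 zmax 114.9 [ 507.9 -145.5] [36.5 12.1] 43.0 top [ 506.6 -147.2  110.1] [ 507.5 -144.4] R 170.9 -132.52
w21 677 zmax 114.9 [ 507.7 -145.2] [37.1 11.6] 45.5 top [ 506.8 -147.1  110.3] [ 507.1 -144.5] R 170.8 -132.62
w14 476 zmax 114.8 [ 506.7 -142.3] [36.1 11.7] 46.3 top [ 508.5 -140.6  110.5] [ 507.6 -142.7] R 169.4 -133.54
w9 509 zmax 114.9 [ 506.5 -142.7] [36.9 12. ] 45.2 top [ 508.5 -140.7  110.6] [ 507.7 -143. ] R 169.8 -133.49
```

```bash
python3 -m jog '[[[0,0,0,0,8.4,0,0.4],[0,0,0,0,8.4,0,0.4],[0,0,0,0,8.4,0,0.4],[0,0,0,0,8.4,0,0.4],[0,0,0,0,8.4,0,0.4],[0,0,0,0,8.4,0,0.4],[0,0,0,0,8.4,0,0.4],[0,0,0,0,8.4,0,0.4],[0,0,0,0,8.4,0,0.4],[0,0,0,0,8.4,0,0.4],[0,0,0,0,8.4,0,0.4],[0,0,0,0,8.4,0,0.4]]]'
python3 -m jog '[[[0,0,0,0,8.4,0,0.4],[0,0,0,0,8.4,0,0.4],[0,0,0,0,7.4,0,0.4],[0,0,0,0,0,0,0.4]]]'
python3 - <<'E'
from h import *
st(); to((507.2,-143.5,250),-43)
E
```

```text
t: 52.75
ee_pos: [622.5, -19.0, 340.3]
tool_rot: [[-0.328, -0.003, 0.945], [-0.945, 0.001, -0.328], [0.0, -1.0, -0.003]]
contact_force: [0.4, 0.5, -0.5]
finger_gap: 36.7
t: 53.15
ee_pos: [622.6, -19.0, 340.5]
tool_rot: [[-0.682, -0.003, 0.731], [-0.731, 0.001, -0.682], [0.002, -1.0, -0.003]]
contact_force: [0.4, 0.7, -0.9]
finger_gap: 36.7
t 53.15 p [622.6 -19.  340.5] zang -43.02 ydir [-3.1e-03  7.0e-04 -1.0e+00] F [ 0.4  0.7 -0.9] gap 36.7 q [-12.8  13.8  74.2   0.   92.2  30.2]
d tool cm [16.96  9.08  0.08] ry -0.02
after turn d [16.97  9.05  0.05]
```

```bash
python3 -m jog '[[[3.4,1.2,0,0,0,0,0.4],[3.4,1.2,0,0,0,0,0.4],[3.4,2,0,0,0,0,0.4],[3.4,2.3,0,0,0,0,0.4],[3.4,2.3,0,0,0,0,0.4],[0,0,0,0,0,0,0.4],[0,0,0,0,0,0,0.4],[0,0,0,0,0,0,0.4],[0,0,0,0,0,0,0.4],[0,0,0,0,0,0,0.4]]]'
python3 - <<'E'
from h import *
st(); c=show("wrist","w27")
W=cloud(c)
r=np.hypot(W[...,0]-507,W[...,1]+143); m=(r<40)&(W[...,2]>78)&(W[...,2]<135); m[232:]=False
p=W[m]; t=p[p[:,2]>104]
rc=cv2.minAreaRect(p[:,:2].astype(np.float32)); print(len(p),"zmax",np.percentile(p[:,2],[50,90,99]).round(1),np.round(rc[0],1),np.round(rc[1],1),round(rc[2],1),"top",t.mean(0).round(1), cv2.minAreaRect(t[:,:2].astype(np.float32)), "R",np.hypot(*(rc[0]-np.array([623.4,-19.5]))).round(1),np.degrees(np.arctan2(rc[0][1]+19.5,rc[0][0]-623.4)).round(2))
E
```

```text
t: 54.15
ee_pos: [508.0, -143.3, 253.2]
tool_rot: [[-0.681, 0.001, 0.732], [-0.732, -0.001, -0.681], [-0.0, -1.0, 0.001]]
contact_force: [-0.6, -0.3, -1.5]
finger_gap: 36.9
t 54.15 p [ 508.  -143.3  253.2] zang -42.93 ydir [ 1.4e-03 -6.0e-04 -1.0e+00] F [-0.6 -0.3 -1.5] gap 36.9 q [-28.9   1.2  97.7   0.   81.   14. ]
415 zmax [111.7 115.3 116.7] [ 507.9 -144. ] [37.3 13. ] 47.1 top [ 509.5 -142.7  112.1] ((507.96807861328125, -144.59861755371094), (32.94255828857422, 9.316034317016602), 46.85824203491211) R 169.8 -132.84
```

View pics/w27.png

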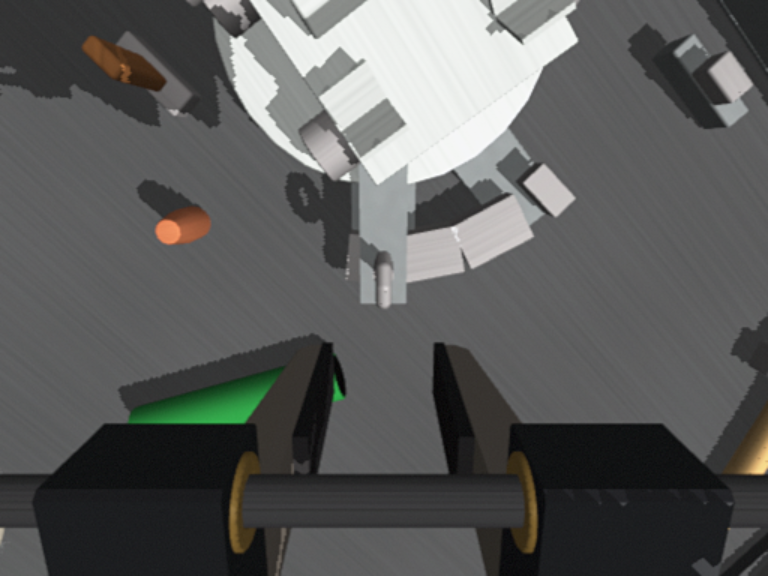

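```bash
python3 - <<'E'
from h import *
c=loadw("w27"); W=cloud(c)
for d in (110,130,150,185):
    p=np.array([623.4,-19.5])+d*np.array([-.682,-.731]); r=np.hypot(W[...,0]-p[0],W[...,1]-p[1]); print(d,np.nanpercentile(W[...,2][r<5],[10,50,90]).round(1))
to((508,-144.2,107),-43)
E
```

```text
110 [ 47.8  78.3 109.1]
130 [47.7 48.4 49.3]
150 [ 49.2 340.1 340.9]
185 [101.6 110.4 112.1]
d tool cm [ 0.05 14.6   0.05] ry 0.05
after turn d [ 0.05 14.6   0.06]
```

```bash
python3 -m jog '[[[0.05,3.5,0.05,0,0,0,0.4],[0,3.5,0,0,0,0,0.4],[0,3,0,0,0,0,0.4],[0,0,0,0,0,0,0.4],[0,0,0,0,0,0,0.4],[0,0,0,0,0,0,0.4],[0,0,0,0,0,0,0.4],[0,0,0,0,0,0,0.4]]]'
python3 - <<'E'
from h import *
st(); c=show("wrist","w28"); to((508,-144.2,107),-43)
P=toolcloud(c); m=(abs(P[...,2])<25)&(abs(P[...,0])<40)&(P[...,1]>15)&(P[...,1]<75)
p=P[m]; print(len(p), np.percentile(p[:,1],[1,10,50]).round(1)); t=p[p[:,1]<np.percentile(p[:,1],1)+14]; print(cv2.minAreaRect(t[:,[0,2]].astype(np.float32)),np.percentile(t[:,2],[2,50,98]))
E
```

```text
t: 55.0
ee_pos: [508.0, -145.0, 153.9]
tool_rot: [[-0.682, 0.002, 0.731], [-0.731, -0.001, -0.682], [-0.001, -1.0, 0.003]]
contact_force: [0.4, 0.5, -0.3]
finger_gap: 36.5
t 55.0 p [ 508.  -145.   153.9] zang -43.03 ydir [ 0.0024 -0.0013 -1.    ] F [ 0.4  0.5 -0.3] gap 36.5 q [-29.    6.4 103.8   0.   69.6  14. ]
d tool cm [-0.06  4.65 -0.04] ry -0.03
after turn d [-0.06  4.65 -0.03]
950 [15.4 18.4 41.6]
((-2.202395439147949, -0.09136581420898438), (49.74298095703125, 16.310401916503906), 89.94550323486328) [-24.67642651  18.19711304  24.41709788]
```

View pics/w28.png

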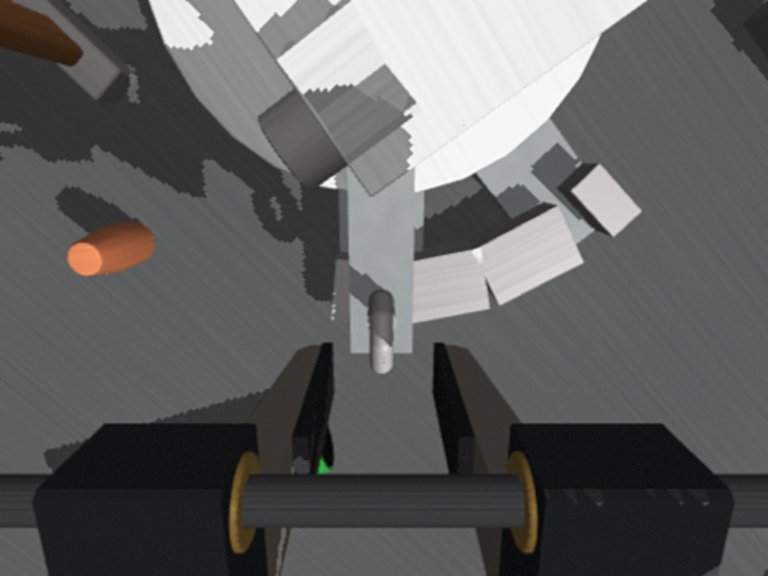

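```bash
python3 -m jog '[[[-0.05,2,-0.04,0,0,0,0.4],[0,1.5,0,0,0,0,0.4],[0,0.9,0,0,0,0,0.4],[0,0,0,0,0,0,0.4],[0,0,0,0,0,0,0.4],[0,0,0,0,0,0,0.4],[0,0,0,0,0,0,0.4],[0,0,0,0,0,0,0.4]]]'
python3 - <<'E'
from h import *
st(); to((508,-144.2,107),-43)
c=show("wrist","w29")
E
```

```text
t: 55.85
ee_pos: [507.5, -144.1, 109.0]
tool_rot: [[-0.682, 0.001, 0.731], [-0.731, -0.001, -0.682], [-0.0, -1.0, 0.001]]
contact_force: [-0.0, -0.6, 0.2]
finger_gap: 36.5
t 55.85 p [ 507.5 -144.1  109. ] zang -43.03 ydir [ 9.e-04 -5.e-04 -1.e+00] F [-0.  -0.6  0.2] gap 36.5 q [-29.    9.7 105.7   0.   64.5  14.1]
d tool cm [-0.02  0.2   0.04] ry -0.03
after turn d [-0.02  0.2   0.04]
```

View pics/w29.png

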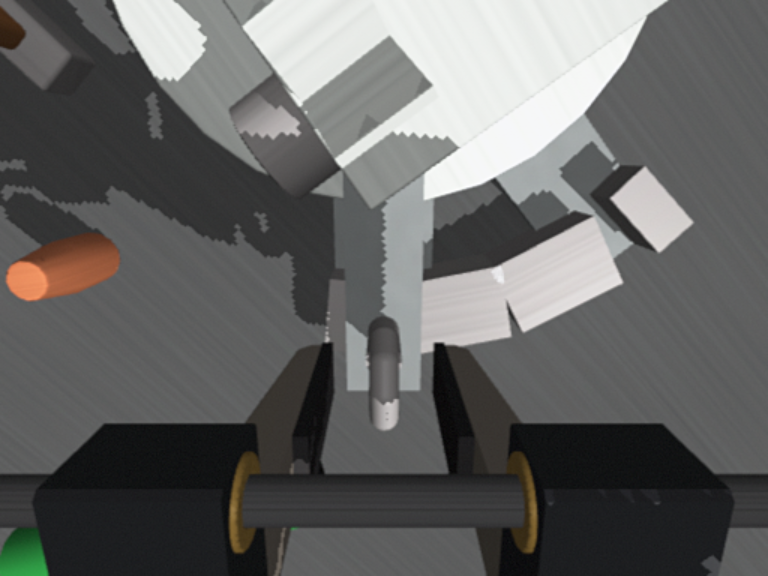

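```bash
python3 -m jog '[[[0,0.1,0.04,0,0,0,0.02],[0,0,0,0,0,0,0.02],[0,0,0,0,0,0,0.02],[0,0,0,0,0,0,0.02],[0,0,0,0,0,0,0.02],[0,-0.5,0,0,0,0,0.02],[0,-0.5,0,0,0,0,0.02],[0,-0.5,0,0,0,0,0.02],[0,-0.4,0,0,0,0,0.02],[0,0,0,0,0,0,0.02],[0,0,0,0,0,0,0.02],[0,0,0,0,0,0,0.02]]]' 60
python3 - <<'E'
from h import *
st(); c=show("wrist","w30")
E
```

```text
t: 57.1
ee_pos: [507.0, -143.8, 125.8]
tool_rot: [[-0.682, -0.001, 0.731], [-0.731, 0.001, -0.682], [0.0, -1.0, -0.001]]
contact_force: [0.4, 0.1, -10.3]
finger_gap: 8.8
t 57.1 p [ 507.  -143.8  125.8] zang -43.03 ydir [-1.2e-03  8.0e-04 -1.0e+00] F [  0.4   0.1 -10.3] gap 8.8 q [-29.    8.4 105.1   0.   66.6  14. ]
```

View pics/w30.png

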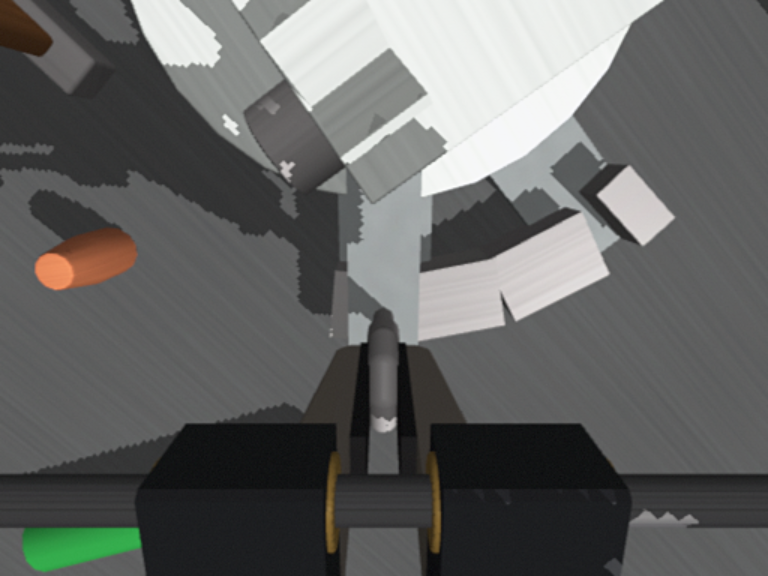

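```bash
python3 -m jog '[[[0,0,0.297,0,-1,0,0.02],[-0.01,0,0.593,0,-2,0,0.02],[-0.023,0,0.89,0,-3,0,0.02],[-0.023,0,0.89,0,-3,0,0.02],[-0.023,0,0.89,0,-3,0,0.02],[-0.023,0,0.89,0,-3,0,0.02],[-0.01,0,0.593,0,-2,0,0.02],[0,0,0.297,0,-1,0,0.02],[0,0,0,0,0,0,0.02],[0,0,0,0,0,0,0.02],[0,0,0,0,0,0,0.02]]]' 60
cat >> h.py <<'E'
def ring():
    o=st(); d=np.array(o["ee_pos"])[:2]-np.array([623.4,-19.5]); print("R",np.hypot(*d).round(1),"ang",np.degrees(np.arctan2(d[1],d[0])).round(2))
E
python3 - <<'E'
from h import *
ring(); c=show("wrist","w31")
E
```

```text
t: 58.25
ee_pos: [551.4, -174.0, 126.4]
tool_rot: [[-0.423, 0.0, 0.906], [-0.906, -0.0, -0.423], [0.0, -1.0, 0.0]]
contact_force: [0.1, 0.4, -11.2]
finger_gap: 8.8
t 58.25 p [ 551.4 -174.   126.4] zang -25.04 ydir [ 1.e-04 -2.e-04 -1.e+00] F [  0.1   0.4 -11.2] gap 8.8 q [-29.5  15.5  96.7  -0.   67.8  -4.4]
R 170.4 ang -114.97
```

View pics/w31.png

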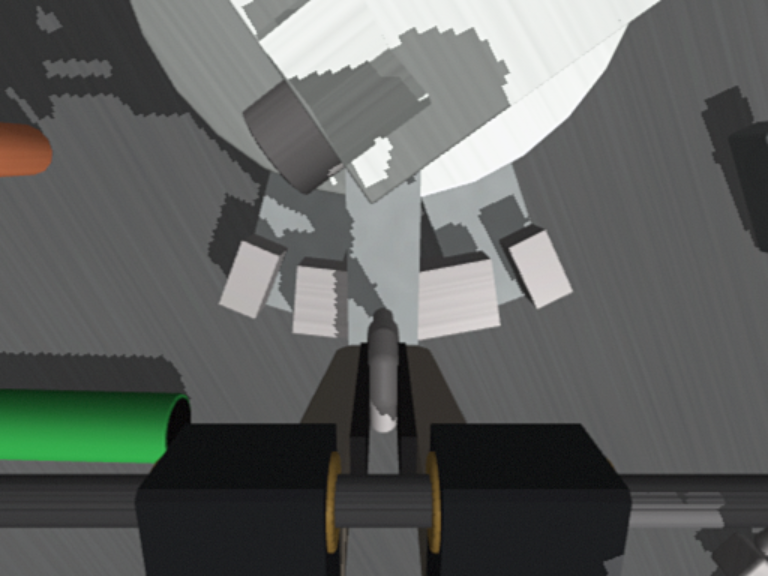

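```bash
python3 -m jog '[[[0,0,0.297,0,-1,0,0.02],[-0.01,0,0.593,0,-2,0,0.02],[-0.023,0,0.89,0,-3,0,0.02],[-0.023,0,0.89,0,-3,0,0.02],[-0.023,0,0.89,0,-3,0,0.02],[-0.023,0,0.89,0,-3,0,0.02],[-0.023,0,0.89,0,-3,0,0.02],[-0.01,0,0.593,0,-2,0,0.02],[0,0,0.297,0,-1,0,0.02],[0,0,0.297,0,-1,0,0.02],[0,0,0,0,0,0,0.02],[0,0,0,0,0,0,0.02]]]' 60
python3 - <<'E'
from h import *
ring(); c=show("wrist","w32")
E
```

```text
t: 59.5
ee_pos: [614.6, -189.8, 126.4]
tool_rot: [[-0.053, 0.0, 0.999], [-0.999, -0.0, -0.053], [0.0, -1.0, 0.0]]
contact_force: [0.5, 1.2, -10.5]
finger_gap: 9.0
t 59.5 p [ 614.6 -189.8  126.4] zang -3.04 ydir [ 5.e-04 -1.e-04 -1.e+00] F [  0.5   1.2 -10.5] gap 9.0 q [-27.9  24.4  85.3   0.   70.3 -24.9]
R 170.5 ang -92.96
```

View pics/w32.png

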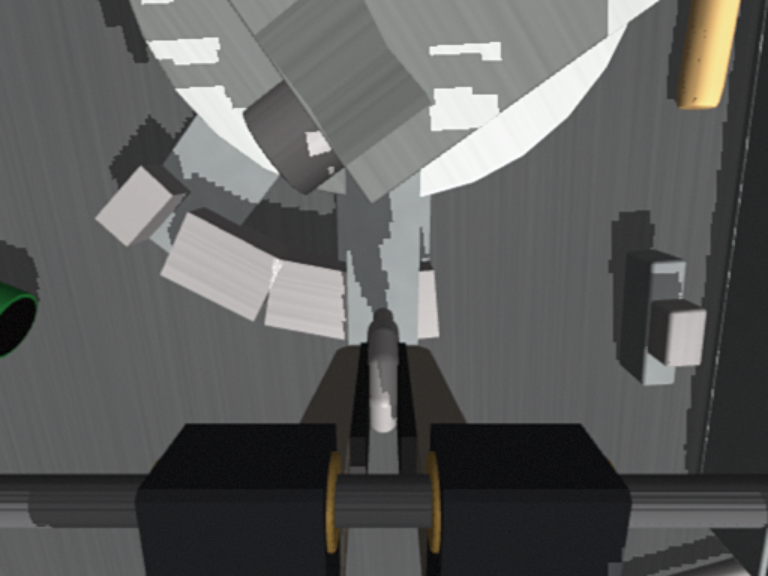

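```bash
python3 -m jog '[[[0,0.4,0,0,0,0,0.02],[0,0.4,0,0,0,0,0.02],[0,0.4,0,0,0,0,0.02],[0,0,0,0,0,0,0.02],[0,0,0,0,0,0,0.02],[0,0,0,0,0,0,0.02]]]' 60
python3 - <<'E'
from h import *
ring()
E
python3 -m jog '[[[0,0.3,0,0,0,0,0.02],[0,0.3,0,0,0,0,0.02],[0,0,0,0,0,0,0.02],[0,0,0,0,0,0,0.02],[0,0,0,0,0,0,0.02],[0,0,0,0,0,0,0.02]]]' 60
python3 - <<'E'
from h import *
ring()
E
```

```text
t: 60.15
ee_pos: [614.6, -189.8, 114.7]
tool_rot: [[-0.053, 0.0, 0.999], [-0.999, -0.0, -0.053], [0.0, -1.0, 0.0]]
contact_force: [-0.4, 1.1, -7.3]
finger_gap: 8.5
t 60.15 p [ 614.6 -189.8  114.7] zang -3.04 ydir [ 3.e-04 -1.e-04 -1.e+00] F [-0.4  1.1 -7.3] gap 8.5 q [-27.9  25.1  85.7   0.   69.1 -24.9]
R 170.6 ang -92.96
t: 60.75
ee_pos: [614.6, -189.8, 108.6]
tool_rot: [[-0.053, 0.0, 0.999], [-0.999, -0.0, -0.053], [0.0, -1.0, 0.0]]
contact_force: [0.6, 2.3, -6.2]
finger_gap: 8.7
t 60.75 p [ 614.6 -189.8  108.6] zang -3.03 ydir [ 4.e-04 -1.e-04 -1.e+00] F [ 0.6  2.3 -6.2] gap 8.7 q [-27.9  25.5  85.9   0.   68.5 -24.9]
R 170.6 ang -92.94
```

```bash
python3 -m jog '[[[0,0.1,0,0,0,0,0.02],[0,0,0,0,0,0,0.02],[0,0,0,0,0,0,0.02],[0,0,0,0,0,0,0.4],[0,0,0,0,0,0,0.4],[0,0,0,0,0,0,0.4],[0,0,0,0,0,0,0.4],[0,-2,0,0,0,0,0.4],[0,-4,0,0,0,0,0.4],[0,-4,0,0,0,0,0.4],[0,-4,0,0,0,0,0.4],[0,-4,0,0,0,0,0.4]]]' 60
python3 -m jog '[[[-1.5,-3,0,0,0,0,0.4],[-4,-3,0,0,0,0,0.4],[-4,0,0,0,0,0,0.4],[0,0,0,0,0,0,0.4],[0,0,0,0,0,0,0.4],[0,0,0,0,0,0,0.4],[0,0,0,0,0,0,0.4]]]' 60
python3 - <<'E'
from h import *
st(); c=show("wrist","w33"); show("scene","s33"); show("side","d33")
E
```

```text
t: 61.95
ee_pos: [614.4, -189.9, 289.5]
tool_rot: [[-0.053, 0.001, 0.999], [-0.999, -0.001, -0.053], [0.001, -1.0, 0.001]]
contact_force: [0.2, -0.7, 0.1]
finger_gap: 36.7
t: 62.65
ee_pos: [619.2, -96.2, 346.7]
tool_rot: [[-0.055, -0.001, 0.999], [-0.999, 0.0, -0.055], [-0.0, -1.0, -0.001]]
contact_force: [-0.4, 0.4, 0.5]
finger_gap: 37.0
t 62.65 p [619.2 -96.2 346.7] zang -3.13 ydir [-1.2e-03  1.0e-04 -1.0e+00] F [-0.4  0.4  0.5] gap 37.0 q [-19.9  14.2  73.   -0.   92.9 -16.7]
```

View pics/w33.png

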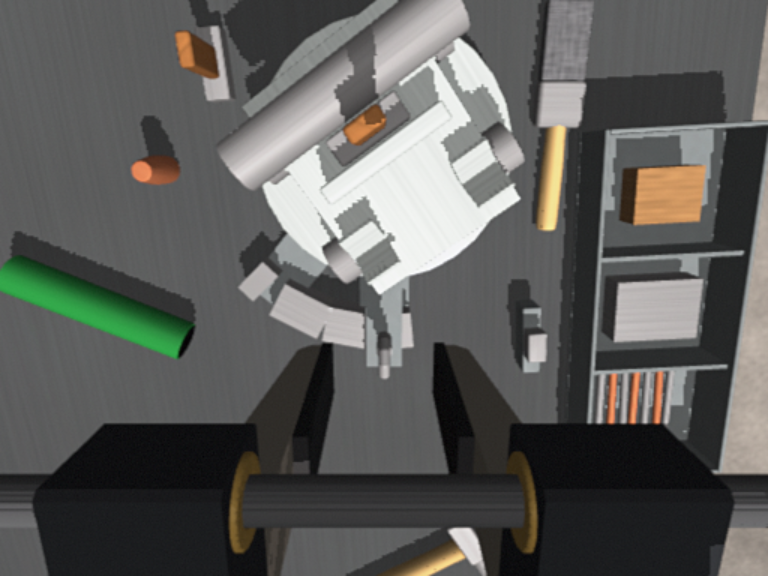

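View pics/d33.png

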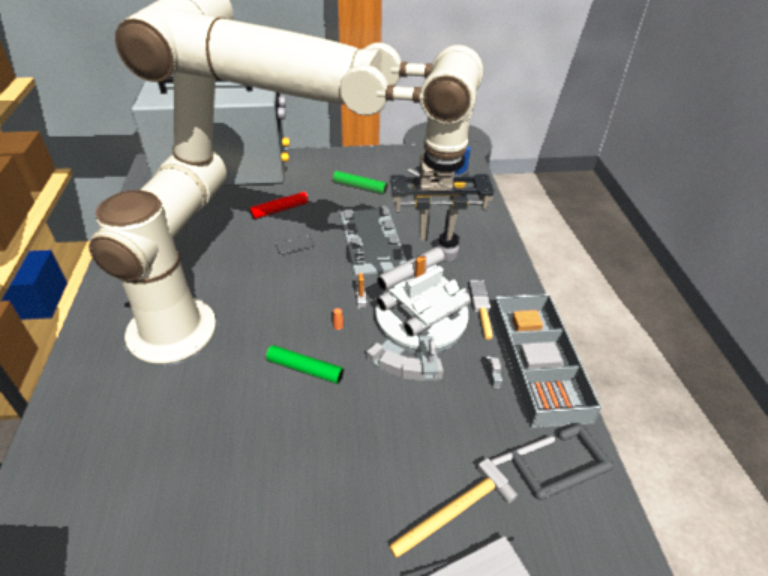

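```bash
python3 -m jog '[[[-4,-1.5,0,0,0,0,0.4],[-3.5,-1.5,0,0,0,0,0.4],[0,0,0,0,0,0,0.4],[0,0,0,0,0,0,0.4],[0,0,0,0,0,0,0.4],[0,0,0,0,0,0,0.4]]]' 60
python3 - <<'E'
from h import *
from tb import tubes
st()
W=cloud(loadw("w33"))
r=np.hypot(W[...,0]-614.6,W[...,1]+189.8); m=(r<35)&(W[...,2]>85)&(W[...,2]<145); m[245:]=False
p=W[m]; print("ring z",np.percentile(p[:,2],[50,90,99]).round(1),p.mean(0).round(1), np.round(cv2.minAreaRect(p[:,:2].astype(np.float32))[0],1))
c=show("wrist","w34"); W=cloud(c)
a=np.radians(-8.05)+0.70; e=np.array([np.cos(a),np.sin(a)]); n=np.array([-e[1],e[0]]); C=np.array([623.4,-19.5])
tubes(c,142,170)
print("expected up tube",C+52*n,"ang",np.degrees(a))
d=W[...,:2]-C; X=d@e; Y=d@n; v=np.mgrid[0:384,0:512][0]; ok=(np.hypot(X,Y)<120)&(v<300)
def rect(nm,m):
    q=np.stack([X[m],Y[m]],1).astype(np.float32); rc=cv2.minAreaRect(q); print(nm,len(q),"z",np.median(W[...,2][m]).round(1),"cradle xy",np.round(rc[0],1),np.round(rc[1],1),round(rc[2],1))
rect("handle",ok&(W[...,2]>191)&(W[...,2]<198)&(np.hypot(X,Y-20)<25))
rect("fin",ok&(abs(W[...,2]-153.7)<2.5)&(abs(Y)<10))
rect("plate",ok&(abs(W[...,2]-108.7)<3)&(abs(Y)<95)&(abs(X)<75))
rect("foot",ok&(abs(W[...,2]-130.6)<3)&(Y>8)&(Y<32)&(abs(X)<33))
for s in (-1,1):
    m=ok&(W[...,2]>75)&(W[...,2]<92)&(abs(Y-52*s)<22)&(abs(X)>68); rect("low end %d"%s,m) if m.sum()>10 else None
m=ok&(W[...,2]>142)&(W[...,2]<165)&(abs(Y-52)<22); print("up tube X extent",np.percentile(X[m],[0.3,99.7]).round(1))
E
```

```text
t: 63.4
ee_pos: [623.2, -21.2, 376.4]
tool_rot: [[-0.055, -0.002, 0.999], [-0.999, 0.0, -0.055], [0.0, -1.0, -0.002]]
contact_force: [-0.3, 0.2, 0.7]
finger_gap: 37.0
t 63.4 p [623.2 -21.2 376.4] zang -3.13 ydir [-1.6e-03  1.0e-04 -1.0e+00] F [-0.3  0.2  0.7] gap 37.0 q [-13.   13.7  70.3  -0.   96.1  -9.9]
ring z [111.  115.4 116.6] [ 615.7 -180.1  109.6] [ 615.8 -181.5]
[233. 129.] {'c': array([597.2,  24.8, 139.8]), 'ang': np.float64(31.93), 'L': np.float64(178.6), 'n': 5643, 'res': np.float64(0.65)}
[257. 168.] {'c': array([625.3, -20.9, 134. ]), 'ang': np.float64(32.04), 'L': np.float64(98.8), 'n': 1134, 'res': np.float64(1.74)}
expected up tube [595.80030593  24.57104364] ang 32.05704565915762
handle 285 z 194.4 cradle xy [ 0.7 20. ] [26. 12.] 0.6
fin 1031 z 153.6 cradle xy [ 0.9 -0.3] [14.3 99.3] 89.9
plate 6625 z 108.8 cradle xy [ 0.6 -0.8] [176.5 134.4] 89.9
foot 530 z 130.7 cradle xy [ 0.8 19.9] [21.8 59.7] 89.6
low end -1 740 z 87.8 cradle xy [  1.6 -52. ] [ 37.8 180.4] 90.0
up tube X extent [-87.9  90.6]
```

View pics/w34.png

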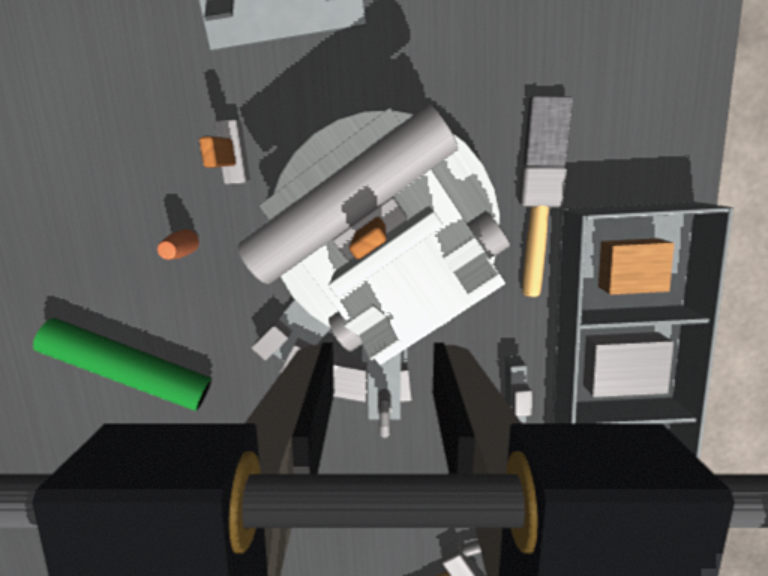

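```bash
python3 - <<'E'
from h import *
st(); print(robot.sign_off())
E
```

```text
t 63.45 p [623.2 -21.1 376.5] zang -3.12 ydir [-1.5e-03  1.0e-04 -1.0e+00] F [ 0.8  0.  -0.3] gap 36.8 q [-13.   13.7  70.3  -0.   96.1  -9.9]
the job is handed in; nothing more can be done
None
```

The turntable is loaded, chocked, swung to the welding notch and locked, and I handed the job in at 63.5 s of the 210 s.

- **What I did:** Only three tubes were in the rack. Two went in the turntable cradles, then the spacer went on with its fin up. The third tube went in one of the spacer's upper cradles. One chock (the one that stood beyond the index sector) stands between the fin and that tube. I then lifted the ring about 18 mm, swung the table anticlockwise, lowered the ring and released it.
- **Table and ring:** The table turned about 40.0°, or 0.698 rad. The ring's top reads 116.6 mm, against 116.7 mm when it was home at the start.
- **Stack heights:**

| Check | Measured (mm) | Expected (mm) |
|---|---|---|
| Plate top | 108.8 | 108.4 |
| Upper tube centre | 139.8 | 140.4 |
| Chock handle top | 194.4 | 194.4 |

- **Centring:** The spacer, chock and upper tube read within about 1.5 mm of centre lengthwise. The visible lower tube read 1.6 mm off. The lower tube under the upper one could not be seen after the swing; before stacking it was within 0.5 mm.
- **Disagreements:** The wrist camera and the two fixed cameras differed by up to about 3 mm along x. Wrist views from different directions differed by about 1 mm. I used the wrist camera for every pick and place so that its error largely cancels.
- **Spare chock:** It was knocked a few centimetres during the run while the arm was elsewhere. It is still upright, and I left it untouched. I saw nothing else disturbed.

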